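# Hold the check-source case open on a spatula for a wipe test

## Robot

A 6-joint arm with a two-finger parallel gripper is mounted at the origin on a cart in front of the work surface, level with it; the furniture and walls round the work are solid. World frame = base frame: x ahead of the robot, y to its left, z up, the work surface at z = 0. Lengths are in mm, angles in rad, forces in N, time in s.
With the tool pointing down it reaches from about 300 to 775 mm from the base axis. Payload 14.6 kg.
Tool frame: the origin (TCP) lies midway between the tips of the shut fingers; the grasp point (between the pads) lies 19 mm behind it; y points along the fingers, x is the direction in which the jaws open and shut, and the axes are right-handed (so a half turn about y gives the same grasp; the last joint's range is limited). The gripper opens to 94 mm and grips with 3 to 60 N. Pads are 16 mm wide; open, the fingers measure 119 mm over their backs; the gripper's body (75 mm by 177 mm) begins 78 mm behind the grasp point.
Start: joints at [-1.251, 0.3, 1.521, -0, 1.321, -0.067], TCP at [207.467, -509.359, 205.446] pointing down, gripper open.
Joint ranges: [-3.03, 3.03], [-0.79, 2.21], [0.23, 2.52], [-1.04, 4.18], [0, 3.07], [-2.55, 2.55]. Speed limits (rad/s): [2.22, 2.22, 2.57, 3.14, 3.14, 3.14].

## Interface

Orientations are given as [roll, pitch, yaw] about the fixed x, y, z axes, in that order (R = Rz(yaw) Ry(pitch) Rx(roll)).
In Python, from cell import manip gives the robot as it stands.
- The arm moves only by the tool servo_tool, never from a script. Its argument "commands" is a list of rows, each an object with "dp": the shift along the tool's x, y, z in mm, a list of three; "turn": the turn, a rotation vector about the tool's x, y, z in degrees, a list of three. A call has 1 to 5 rows; each row is the pose to reach, as a shift and turn from the pose measured when the call began, along the tool's axes at that moment; what a row does not reach only later rows make up. A row lasts 1/12 s, in which the tool goes at most 41.7 mm and 7.16 degrees, less where a joint would pass 70% of its speed; a pose out of reach is approached as far as the arm can. A call with a gripper value outside its range is refused whole. "grip" is the gripper command: -1 is fully open, 1 is shut, values between are in proportion, set as the call begins (left out, the last holds). The fingers move at their own pace and stop on an object; "force" is the grip in N (left out, the last holds). Time passes only in rows, so rows that repeat a pose let the fingers close. It gives the time, the measured TCP pose, the force and the opening at its end, in the units of the state.
- manip.read_state(): the state, without advancing time (a new reading comes with each control period).
- manip.camera(name): name is "side" or "top"; returns a dict with "img" (400x640x3 uint8, red, green, blue), "depth" (400x640 float32, mm along the optical axis (not along the pixel's ray), 0 where there is no reading), "K" (3x3 intrinsics, pixels), "k1" (the pictures are not rectified: a ray, as slopes to the right and down, at radius r is drawn at 1 + k1 r^2 times it, then the intrinsics apply), "R" (3x3) and "t" (3): a world point X has camera coordinates R X + t. Camera axes: x right, y down, z forward; pixel columns grow to the right and rows downward; lengths in mm; the calibration is good to about 2 mm. A picture is of the moment at which its call begins.
- manip.sign_off(): hands the job in, once; it reports no verdict.
The state is a dict: "clock": time; "joints": joint angles; "qd": joint speeds; "effort": joint torques, N m; "eef_pos": TCP position; "eef_rot": TCP orientation; "wrist_force": force on the tool from outside, world axes, zero at the start; "moment": the same for the moment, N m; "finger_gap": finger opening in mm.
Only numpy, scipy, OpenCV 4.12 (cv2) and the standard library are available. Lean on these libraries where they do the work, as an engineer would, in place of code of your own. Each camera call takes 0.05 s, during which the arm holds its last target.

## Task

The check-source case is due for its wipe test and nobody's fingers, the gripper's included, may touch it: pick up the steel spatula lying across the petri dish, slip its blade into the notch in the front of the blue-grey case under the edge of the lid, and lever the lid up. The lid has no stay, so carry on swinging it with the blade until it stands a few degrees short of the point where it would tip over backwards, and finish while holding it there, still leaning lightly on the blade, so that I can swab the inside. Do not let it flop over backwards or slam shut, and leave the other things on the bench where they are.

Things in the scene. Friction and masses are not known exactly. Their poses are not given: they have to be found in the camera images.
- case: Blue-grey metal case of check sources, fixed by its weight. 100 mm deep (x), 130 mm wide (y), 50 mm high: body 35 mm high on rubber feet, 1 mm gap, lid 14 mm thick with a yellow plate on top. Origin: centre of its underside; x points from the notch side (front) to the hinge side, y left, z up. Walls 7 mm; inside, foam and coloured discs end 19 mm above the bench, free above that.
- notch (a point): Middle of the finger-nail notch in the case's front face, 29.5 mm up: 36 mm wide, from 23 mm up to the lid's flat underside 36 mm above the bench (13 mm high), cut right through the 7 mm front wall. Axes as the case: the blade goes in along +x.
- hinge (a point): Middle of the lid's hinge axis, at the back of the case, 36 mm above the bench and 103 mm behind the notch (case x = +53 mm). The axis runs along the case's y; axes as the case.
- lid (a joint): Lid angle, rad: 0 shut, grows as the front edge rises, stop at 1.9. The lid is a plain slab 100 x 130 x 14 mm, front edge 103 mm from the axis, underside in the plane of the axis, about 0.3 kg, on a nearly frictionless hinge: below its balance point at 1.44 rad (82 degrees) it falls shut, above it falls open. Load on the blade: about 1.9 N near shut, 0.1 N when 0.07 rad short of balance.
- spatula_mid (a point): Middle of the steel micro-spatula, 150 mm long, 25 g: a rod 4.4 mm thick, flat blade 8 x 3 mm and 30 mm long at its -y end, a flat 6 x 2 mm at its +y end. y runs along it, z up. It starts level across the petri dish, this point 14 mm up and about 8 mm off the dish's centre towards +y; both ends overhang. Room to grip the rod from above 30 to 50 mm from this point towards +y.
- blade_tip (a point): The end of the spatula's 8 mm wide blade (its -y end), 75 mm from the middle, half-way through the blade's thickness; axes as the spatula's.
- spatula: The spatula as a whole; origin on its underside below the middle, axes as spatula_mid.
- dish: Clear petri dish, 62 mm wide, 12 mm high, under the spatula; loose. Origin at the centre of its underside. May shift.
- rear_tip (a point): The other end of the spatula (its +y end, towards the robot at the start), 75 mm from the middle. Either end may serve as the blade.
- balance: Fixed furniture to the left of the work: glass-sided analytical balance. From its origin (centre, on the bench) it runs 0.20 m towards the robot and 0.21 m back, 0.10 m either side, and is 0.29 m high; carry the arm over or round it.
- lead_pot_a: Dark grey lead pot, 45 mm wide, 100 mm high, upright; bystander. Origin at the centre of its underside.
- lead_pot_b: Dark grey lead pot, 45 mm wide, 98 mm high, upright; bystander. Origin at the centre of its underside.
- swab_tin: Round white tin of swabs with a slip lid, 59 mm wide, 30 mm high; bystander. Origin at the centre of its underside.
- timer: White bench timer lying flat, 66 x 64 x 18 mm; bystander. Origin at the centre of its underside.
- forceps: Steel forceps lying flat, 156 mm long along y, 9 mm high; bystander. Origin at the centre of its underside.
- beaker: Empty clear beaker, 71 mm wide, 86 mm high; bystander. Origin at the centre of its underside.

How it is judged:
By the outcome, as a careful person would: the job done as asked, in the order asked, and still so for the second after the job is handed in, while the arm keeps its last pose, push and grip.
It also fails if it takes over 58 s, if anything falls off the work surface, if the arm or the gripper's body presses on something with over 40 N, if the wrist force passes 120 N, or if a joint passes its speed limit or range.

## Working session

There is one attempt and no reset: what is moved stays moved. The work goes in short steps, Python scripts to look and compute and a tool call to move; the robot and the scene stay as the last step left them, time stands still between calls to the robot, and variables do not carry over. Pictures are saved under pics/ and viewed, and the job is handed in when it is done.

Besides the shell and the picture viewer there is one more tool, called after "Request:" by a JSON object that holds its "name" and its "arguments". servo_tool: Moves the arm, as the interface text tells. Its arguments: {"type":"object","properties":{"commands":{"type":"array","items":{"type":"object","properties":{"dp":{"type":"array","items":{"type":"number"}},"turn":{"type":"array","items":{"type":"number"}}}}},"grip":{"type":"number"},"force":{"type":"number"}},"required":["commands"]}

```bash
ls; mkdir -p pics
python3 - <<'E'
from cell import manip
import cv2,numpy as np
print(manip.read_state())
for n in("top","side"):
    c=manip.camera(n); cv2.imwrite(f"pics/{n}0.png",c["img"][:,:,::-1]); np.savez(f"{n}0.npz",**c)
    print(n,c["K"],c["k1"],c["R"],c["t"])
E
```

```text
pics
{'clock': 0.0, 'joints': array([-1.25058749e+00,  3.00462741e-01,  1.52158877e+00,  1.74168868e-05,
        1.32070503e+00, -6.65848149e-02]), 'qd': array([ 0.00045282,  0.00138353,  0.00050687, -0.00128162, -0.00092835,
       -0.00124703]), 'effort': array([-1.23394613e-03, -5.31811130e+01, -3.52735198e+01,  7.07580778e-02,
        2.44371418e-02, -1.32050814e-04]), 'eef_pos': array([ 207.39641262, -509.10975487,  204.88766712]), 'eef_rot': array([-1.57070205e+00,  1.16018726e-03, -1.18400694e+00]), 'wrist_force': array([-0.06277107, -0.08071695,  0.04499631]), 'moment': array([ 0.03268766, -0.01004226,  0.02638588]), 'finger_gap': 94.08318843454157}
top [[376.28625354   0.         316.23609487]
 [  0.         376.28625354 198.39017287]
 [  0.           0.           1.        ]] -0.0860931942529268 [[-0.01767809 -0.99983717  0.00362259]
 [-0.9986127   0.01747648 -0.04967133]
 [ 0.04959993 -0.00449566 -0.99875905]] [ 41.46608033 532.21261584 976.44612418]
side [[430.01486893   0.         320.9679253 ]
 [  0.         430.01486893 201.82007328]
 [  0.           0.           1.        ]] 0.027859206843469674 [[-0.75678906 -0.65361669 -0.00745252]
 [-0.33162316  0.39374445 -0.85731639]
 [ 0.56329068 -0.64633624 -0.51473593]] [ 436.39153374  231.80730958 1067.73510627]
```

View pics/top0.png

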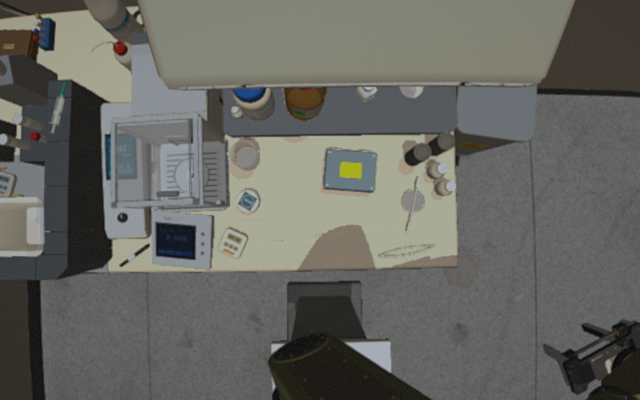

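View pics/side0.png

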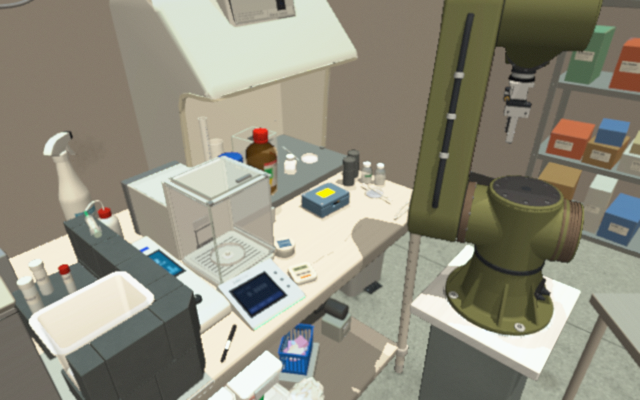

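```bash
cat > h.py <<'E'
import numpy as np,cv2
from scipy.spatial.transform import Rotation as Ro
def load(n): return dict(np.load(n))
def ray(c,u,v):
    K=c["K"];x=(u-K[0,2])/K[0,0];y=(v-K[1,2])/K[1,1];rd=np.hypot(x,y);r=rd
    for _ in range(30): r=rd/(1+c["k1"]*r*r)
    s=r/rd if rd>0 else 1
    d=c["R"].T@np.array([x*s,y*s,1]); o=-c["R"].T@c["t"]; return o,d
def onz(c,u,v,z):
    o,d=ray(c,u,v); return o+d*(z-o[2])/d[2]
def proj(c,X):
    p=c["R"]@np.asarray(X,float)+c["t"];x,y=p[:2]/p[2];f=1+c["k1"]*(x*x+y*y)
    return np.array([c["K"][0,0]*x*f+c["K"][0,2],c["K"][1,1]*y*f+c["K"][1,2]])
E
python3 - <<'E'
from h import *
c=load("top0.npz");im=c["img"][:,:,::-1]
cv2.imwrite("pics/t_crop.png",cv2.resize(im[120:270,310:460],None,fx=4,fy=4,interpolation=cv2.INTER_CUBIC))
c=load("side0.npz");im=c["img"][:,:,::-1]
cv2.imwrite("pics/s_crop.png",cv2.resize(im[140:260,280:440],None,fx=5,fy=5,interpolation=cv2.INTER_CUBIC))
E
```

```text
(no output)
```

View pics/t_crop.png

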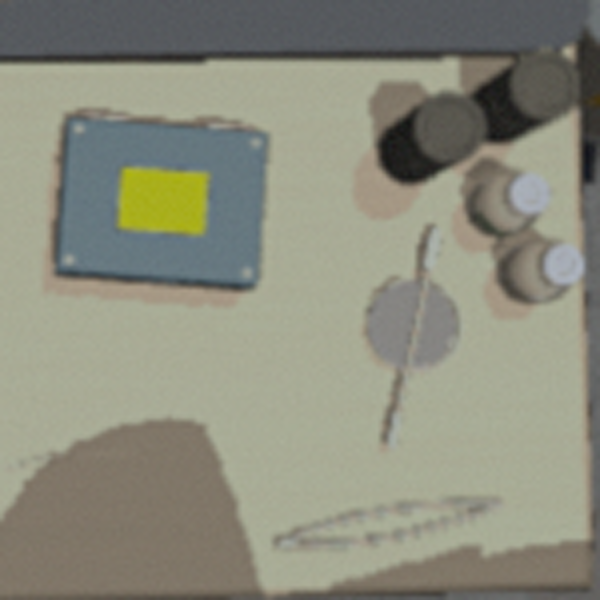

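View pics/s_crop.png

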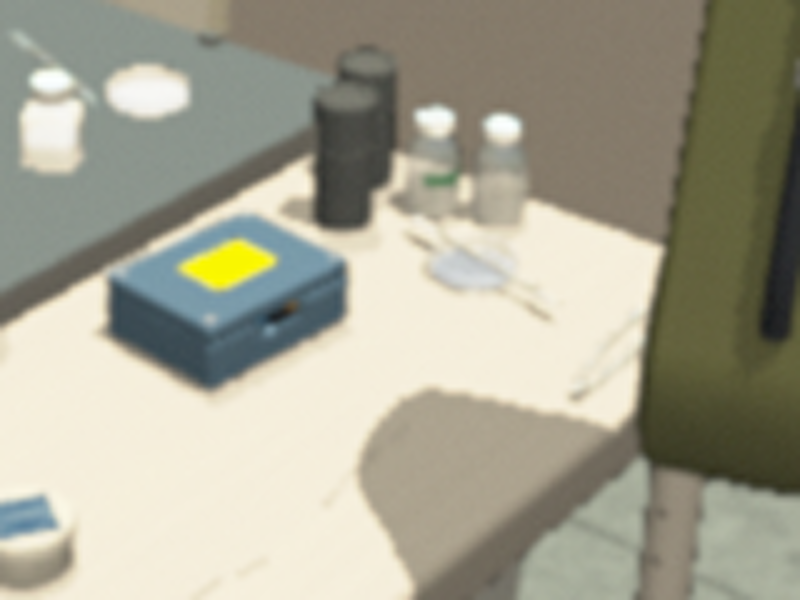

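Run:
```python
from h import *
c=load("top0.npz")
f=lambda u,v,z:onz(c,(u+.5)/4-.5+310,(v+.5)/4-.5+120,z)
im=c["img"].astype(int);r,g,b=im[...,0],im[...,1],im[...,2]
m=((b-r>25)&(abs(np.arange(640)-350)<40)[None,:]&((np.arange(400)>140)&(np.arange(400)<200))[:,None])
m|=((r-b>100)&(abs(np.arange(640)-350)<20)[None,:]&(abs(np.arange(400)-170)<20)[:,None])
m=m.astype(np.uint8);cs,_=cv2.findContours(m,0,2);k=max(cs,key=cv2.contourArea)
rr=cv2.minAreaRect(k);print(rr);
for p in cv2.boxPoints(rr): print("case",onz(c,*p,50).round(1))
for p in [(68,115),(268,130),(255,288),(58,273)]: print("casecr",f(*p,50).round(1))
m2=((r-b>100)&(abs(np.arange(640)-350)<20)[None,:]&(abs(np.arange(400)-170)<20)[:,None]).astype(np.uint8)
k=max(cv2.findContours(m2,0,2)[0],key=cv2.contourArea);q=cv2.minAreaRect(k);print("plate",q,onz(c,*q[0],50))
B=f(432,226,14);A=f(386,446,14);print("tip",B,"rear",A,"len",np.linalg.norm(A-B),"mid",(A+B)/2,"yaw",np.degrees(np.arctan2(*(A-B)[[1,0]])))
print("dish",f(413,323,6))
for n,p in dict(fl=(276,543),fr=(500,498)).items(): print(n,f(*p,5))
print("potA top",f(450,128,100),f(543,85,98),"edge",f(590,300,0), "bott",f(530,192,70),f(563,265,70))
s=load("side0.npz"); g=lambda u,v:((u+.5)/5-.5+280,(v+.5)/5-.5+140)
print("side tip",onz(s,*g(412,220),14),"rear",onz(s,*g(550,317),14))
for p in [(110,275),(253,215),(347,265),(208,325)]: print("side case",onz(s,*g(*p),50))
print("notch side",onz(s,*g(282,312),36))
# depth
for (u,v) in [(350,170),(340,160),(365,183)]: print(c["depth"][v,u])
```

```text
((350.1979675292969, 169.72842407226562), (20.44790267944336, 14.249410629272461), 4.085616588592529)
case [586.7 -27.8  50. ]
case [623.  -31.2  50. ]
case [618.5 -83.2  50. ]
case [582.1 -79.7  50. ]
casecr [658.4   3.5  50. ]
casecr [ 646.8 -124.3   50. ]
casecr [ 545.7 -113.2   50. ]
casecr [557.4  11.8  50. ]
plate ((350.1979675292969, 169.72842407226562), (20.44790267944336, 14.249410629272461), 4.085616588592529) [602.55117302 -55.46013704  50.        ]
tip [ 587.29912542 -238.16172783   14.        ] rear [ 442.3800235  -203.04598121   14.        ] len 149.11291613857696 mid [ 514.83957446 -220.60385452   14.        ] yaw 166.37903856759044
dish [ 523.4091085 -225.444721     6.       ]
fl [ 379.49819622 -130.25492246    5.        ]
fr [ 405.72120956 -281.25898765    5.        ]
potA top [ 638.1003375 -227.4920284  100.       ] [ 664.53196101 -287.19956316   98.        ] edge [ 537.03774701 -348.96214708    0.        ] bott [ 602.04551011 -285.98245989   70.        ] [ 555.63708776 -305.43613183   70.        ]
side tip [ 583.31608762 -232.56299167   14.        ] rear [ 434.26345202 -182.58239228   14.        ]
side case [651.70402725   9.19587088  50.        ]
side case [ 632.82136363 -113.97599638   50.        ]
side case [ 541.48546225 -100.68825352   50.        ]
side case [561.82379756  15.46632201  50.        ]
notch side [550.90456278 -44.87743225  36.        ]
957.1078
959.15424
956.71826
```

```bash
cat >> h.py <<'E'
def Rt(h,p=0):  # blade heading deg, nose-up deg
    z=np.array([np.cos(np.radians(h)),np.sin(np.radians(h)),0]);y=np.array([0,0,-1.]);x=np.cross(y,z)
    return np.stack([x,y,z],1)@Ro.from_euler('x',p,degrees=True).as_matrix()
def rel(s,P,h,p=0):
    R=Ro.from_euler('xyz',s["eef_rot"]).as_matrix()
    print("now",s["clock"],s["eef_pos"].round(1),"dp",(R.T@(np.array(P)-s["eef_pos"])).round(1),"turn",np.degrees(Ro.from_matrix(R.T@Rt(h,p)).as_rotvec()).round(2),"F",s["wrist_force"].round(2),"gap",round(s["finger_gap"],2))
E
python3 - <<'E'
from h import *
from cell import manip
rel(manip.read_state(),[476,-211,130],-13.6)
E
```

```text
now 0.1 [ 207.4 -509.1  205. ] dp [-174.7   75.2  361.2] turn [ 1.000e-02  3.576e+01 -6.000e-02] F [ 0.24  0.37 -0.35] gap 93.84
```

Request:
{"name": "servo_tool", "arguments": {"commands": [{"dp": [-15,5,30],"turn": [0,4,0]},{"dp": [-30,10,60],"turn": [0,9,0]},{"dp": [-48,16,96],"turn": [0,15,0]},{"dp": [-65,24,132],"turn": [0,21,0]},{"dp": [-82,32,168],"turn": [0,27,0]}], "grip": -0.4, "force": 60}}

```text
clock: 0.52
eef_pos: [332.8, -368.2, 172.6]
eef_rot: [-1.571, 0.001, -1.661]
wrist_force: [0.4, -1.2, -0.4]
finger_gap: 66.5
```

Run:
```python
from h import *
from cell import manip
rel(manip.read_state(),[476,-211,130],-13.6)
```

```text
now 0.5167 [ 332.8 -368.2  172.6] dp [-169.5   42.8  128.5] turn [ 0.03  8.43 -0.06] F [ 0.44 -1.24 -0.38] gap 66.47
```

Request:
{"name": "servo_tool", "arguments": {"commands": [{"dp": [-34,8,26],"turn": [0,2,0]},{"dp": [-68,16,52],"turn": [0,4,0]},{"dp": [-102,25,77],"turn": [0,6,0]},{"dp": [-136,34,103],"turn": [0,8,0]},{"dp": [-169.5,42.8,128.5],"turn": [0,8.4,0]}], "grip": -0.4}}

```text
clock: 0.93
eef_pos: [470.1, -216.6, 131.6]
eef_rot: [-1.572, 0.001, -1.81]
wrist_force: [1.0, -0.8, -0.6]
finger_gap: 65.9
```

Run:
```python
from h import *
from cell import manip
for n in("top","side"):
    c=manip.camera(n); np.savez(f"{n}1.npz",**c)
    im=c["img"][:,:,::-1]
    s=manip.read_state()
    print(n,s["eef_pos"],proj(c,s["eef_pos"]))
    u,v=proj(c,s["eef_pos"]); a,b=max(0,min(480,int(u)-80)),max(0,min(280,int(v)-60))
    print(a,b)
    cv2.imwrite(f"pics/{n}1.png",cv2.resize(im[b:b+120,a:a+160],None,fx=5,fy=5,interpolation=cv2.INTER_CUBIC))
rel(s,[476,-211,130],-13.6)
```

```text
top [ 473.04433433 -211.85595132  129.96478144] [421.49002394 219.6928822 ]
341 159
side [ 471.15934071 -214.29875631  130.51391797] [388.05538732 164.82857293]
308 104
now 1.0333 [ 471.2 -214.3  130.5] dp [-4.3  0.5  4. ] turn [ 0.15  0.3  -0.12] F [-0.23  0.58 -0.73] gap 65.49
```

View pics/top1.png

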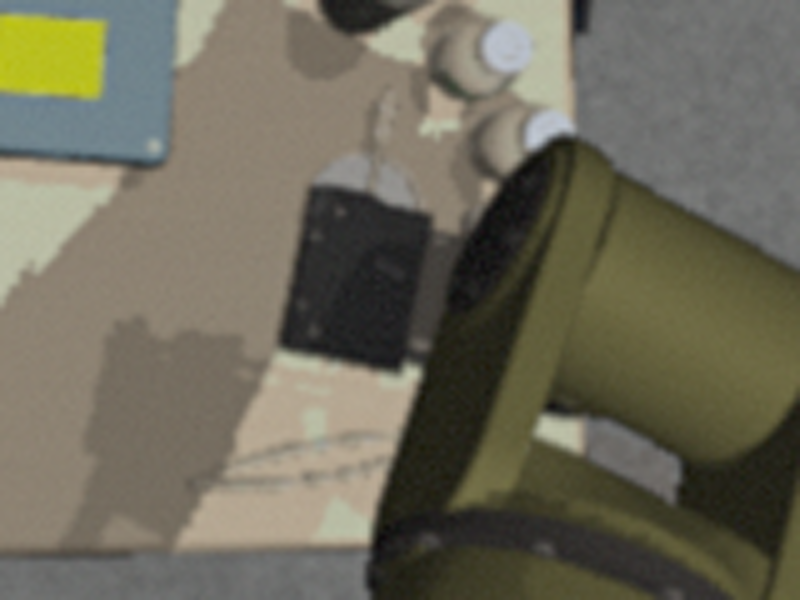

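View pics/side1.png

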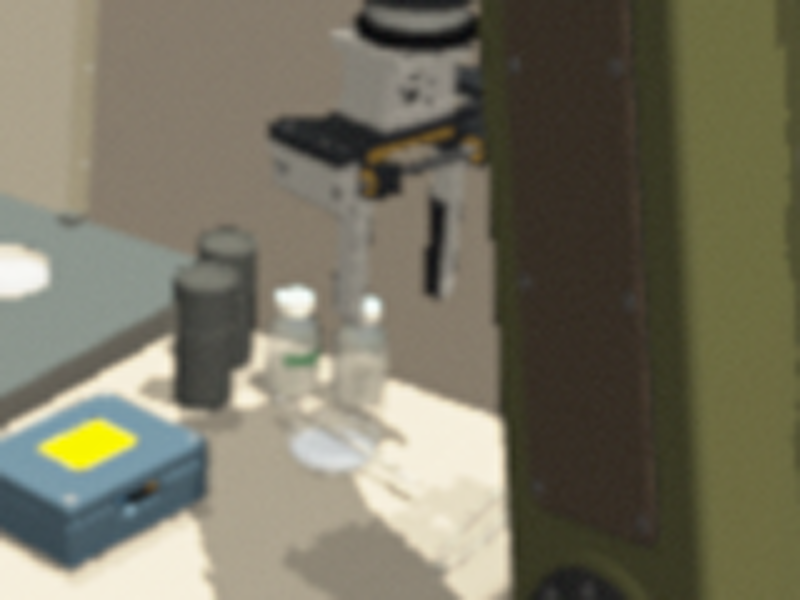

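```bash
python3 - <<'E'
from h import *
s=load("side1.npz")
cr=lambda p:((p-[308,104]+.5)*5-.5).round(0)
P=np.array([472,-213.3,130.3]);R=Rt(-13.6)
for sx in(-1,1):
  for dz in(-8,8):
    for up in (0,-38): print(sx,dz,up,cr(proj(s,P+R@[sx*32.8,up,dz])))
d=s["depth"]
for p in [(440,285),(447,280),(350,250),(352,300)]:
  u,v=int(p[0]/5+308),int(p[1]/5+104);o,r=ray(s,u,v);
  X=o+r*d[v,u]; print(p,d[v,u],X.round(1))
# case plane depth side
for p in [(90,440),(150,450),(60,470)]:
  u,v=int(p[0]/5+308),int(p[1]/5+104);o,r=ray(s,u,v);print(p,(o+r*d[v,u]).round(1))
for p in [(230,470),(250,560),(440,470)]:
  u,v=int(p[0]/5+308),int(p[1]/5+104);o,r=ray(s,u,v);print(p,(o+r*d[v,u]).round(1))
t=load("top1.npz");d=t["depth"]
for p in [(230,200),(60,60),(30,350),(350,300),(390,320)]:
  u,v=int(p[0]/5+341),int(p[1]/5+159);o,r=ray(t,u,v);print("top",p,(o+r*d[v,u]).round(1))
for sx,sz in((-88,-37),(-88,37)):
  print(((proj(t,P+R@[sx,-97,sz])-[341,159]+.5)*5).round(),((proj(t,P+R@[sx+20,-130,sz])-[341,159]+.5)*5).round())
E
python3 - <<'E'
import cv2
im=cv2.imread("pics/side1.png")[150:350,250:500]
cv2.imwrite("pics/side1b.png",cv2.resize(im,None,fx=3,fy=3))
E
```

```text
-1 -8 0 [371. 324.]
-1 -8 -38 [375. 271.]
-1 8 0 [354. 316.]
-1 8 -38 [358. 262.]
1 -8 0 [446. 298.]
1 -8 -38 [450. 245.]
1 8 0 [428. 289.]
1 8 -38 [433. 237.]
(440, 285) 1412.0128 [ 459.2 -242.1  137.7]
(447, 280) 1412.3433 [ 458.  -245.8  140.4]
(350, 250) 1352.2017 [ 481.6 -166.2  183. ]
(352, 300) 1365.1755 [ 477.5 -163.8  150.4]
(90, 440) [603.8 -57.4  48.3]
(150, 450) [565.3 -72.8  48.1]
(60, 470) [593.8 -15.6  47.9]
(230, 470) [ 559.4 -154.3   -1.5]
(250, 560) [480.1 -70.5  -0.9]
(440, 470) [ 447.2 -244.2    0.5]
top (230, 200) [ 483.8   36.5 1001.5]
top (60, 60) [599.1 -62.4  51. ]
top (30, 350) [ 4.506e+02 -4.830e+01 -3.000e-01]
top (350, 300) [ 476.5 -151.1  270.3]
top (390, 320) [ 468.4 -166.9  269.8]
[250. 352.] [316. 365.]
[288. 177.] [355. 183.]
```

View pics/side1b.png

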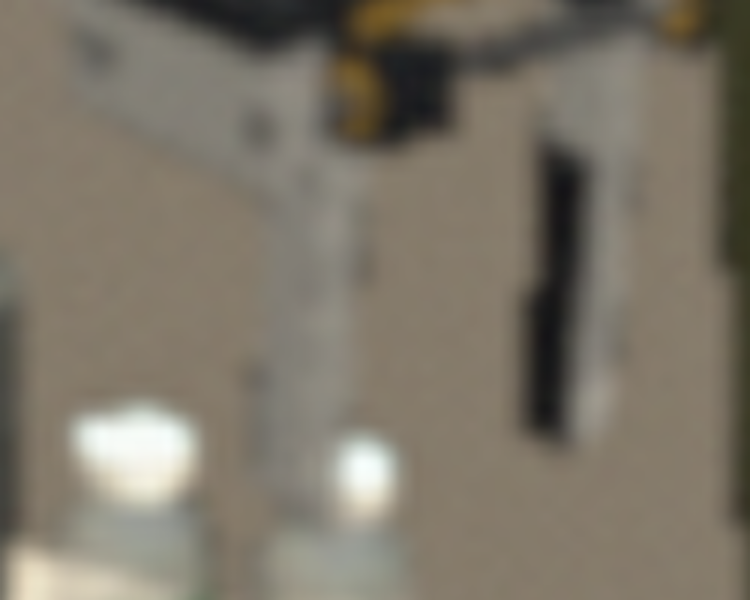

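Run:
```python
from h import *
from cell import manip
rel(manip.read_state(),[474,-210,20],-14)
```

```text
now 1.0333 [ 471.2 -214.3  130.5] dp [ -4.6 110.5   2.1] turn [ 0.15  0.7  -0.12] F [-0.23  0.58 -0.73] gap 65.49
```

Request:
{"name": "servo_tool", "arguments": {"commands": [{"dp": [-3,10,1],"turn": [0,0.5,0]},{"dp": [-4.6,35,2.1],"turn": [0,0.7,0]},{"dp": [-4.6,65,2.1],"turn": [0,0.7,0]},{"dp": [-4.6,92,2.1],"turn": [0,0.7,0]},{"dp": [-4.6,110,2.1],"turn": [0,0.7,0]}]}}

```text
clock: 1.45
eef_pos: [472.3, -210.2, 17.5]
eef_rot: [-1.576, 0.003, -1.817]
wrist_force: [0.3, 0.2, 0.4]
finger_gap: 65.9
```

Run:
```python
from h import *
from cell import manip
c=manip.camera("side"); np.savez("side2.npz",**c)
im=c["img"][:,:,::-1]
s=manip.read_state()
u,v=proj(c,s["eef_pos"]); a,b=int(u)-80,int(v)-60
print(a,b,(proj(c,s["eef_pos"])-[a,b])*5)
cv2.imwrite("pics/side2.png",cv2.resize(im[b:b+120,a:a+160],None,fx=5,fy=5,interpolation=cv2.INTER_CUBIC))
rel(s,[474,-210,3],-14)
```

```text
304 135 [404.02071453 304.81681513]
now 1.5 [ 471.1 -209.6   15.1] dp [-0.2 12.1  3. ] turn [ 0.52 -0.1  -0.21] F [-1.17  0.89 -2.63] gap 66.13
```

View pics/side2.png

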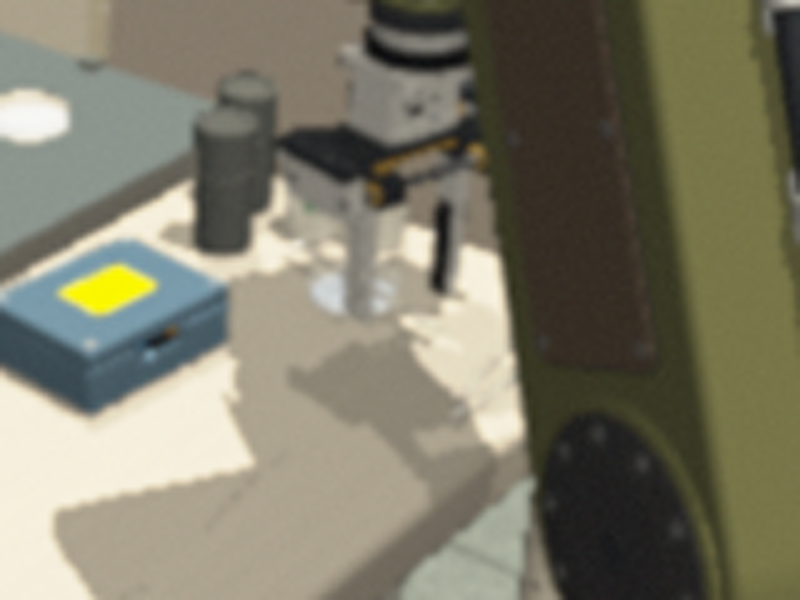

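Request:
{"name": "servo_tool", "arguments": {"commands": [{"dp": [0,2,1],"turn": [0.5,0,0]},{"dp": [0,4,2],"turn": [0.5,0,0]},{"dp": [0,7,3],"turn": [0.5,0,0]},{"dp": [0,9,3],"turn": [0.5,0,0]},{"dp": [0,10,3],"turn": [0.5,0,0]}]}}

```text
clock: 1.92
eef_pos: [474.3, -210.5, 5.6]
eef_rot: [-1.57, 0.003, -1.817]
wrist_force: [0.2, -0.2, 0.1]
finger_gap: 66.0
```

Run:
```python
from h import *
from cell import manip
rel(manip.read_state(),[474,-210,3],-14)
```

```text
now 1.9167 [ 474.3 -210.5    5.6] dp [-0.4  2.6 -0.4] turn [-0.05 -0.1  -0.19] F [ 0.2  -0.21  0.08] gap 65.96
```

Request:
{"name": "servo_tool", "arguments": {"commands": [{"dp": [0,1.5,0],"turn": [0,0,0]},{"dp": [0,2,0],"turn": [0,0,0]},{"dp": [0,2,0],"turn": [0,0,0]}], "grip": 0.5}}

```text
clock: 2.17
eef_pos: [474.4, -210.6, 3.8]
eef_rot: [-1.57, 0.003, -1.817]
wrist_force: [0.2, -0.6, -0.1]
finger_gap: 49.1
```

Request:
{"name": "servo_tool", "arguments": {"commands": [{"dp": [0,0,0],"turn": [0,0,0]},{"dp": [0,0,0],"turn": [0,0,0]},{"dp": [0,0,0],"turn": [0,0,0]},{"dp": [0,0,0],"turn": [0,0,0]},{"dp": [0,0,0],"turn": [0,0,0]}], "grip": 1, "force": 60}}

```text
clock: 2.58
eef_pos: [474.4, -210.6, 3.8]
eef_rot: [-1.57, 0.003, -1.817]
wrist_force: [0.1, 0.2, -0.3]
finger_gap: 15.7
```

Run:
```python
from h import *
from cell import manip
rel(manip.read_state(),[474,-210,3],-14)
```

```text
now 2.5833 [ 474.4 -210.6    3.8] dp [-0.4  0.8 -0.5] turn [-0.07 -0.1  -0.19] F [ 0.08  0.19 -0.26] gap 15.72
```

Request:
{"name": "servo_tool", "arguments": {"commands": [{"dp": [0,0,0],"turn": [0,0,0]},{"dp": [0,0,0],"turn": [0,0,0]},{"dp": [0,0,0],"turn": [0,0,0]},{"dp": [0,0,0],"turn": [0,0,0]},{"dp": [0,0,0],"turn": [0,0,0]}]}}

```text
clock: 3.0
eef_pos: [474.4, -210.5, 3.8]
eef_rot: [-1.57, 0.003, -1.817]
wrist_force: [-0.2, -0.3, 0.3]
finger_gap: 2.0
```

Run:
```python
from h import *
from cell import manip
rel(manip.read_state(),[474,-210,70],-14)
```

```text
now 3.0 [ 474.4 -210.5    3.8] dp [ -0.6 -66.2  -0.5] turn [-0.07 -0.1  -0.18] F [-0.16 -0.27  0.31] gap 1.98
```

Request:
{"name": "servo_tool", "arguments": {"commands": [{"dp": [0,0,0],"turn": [0,0,0]},{"dp": [0,0,0],"turn": [0,0,0]}]}}

```text
clock: 3.17
eef_pos: [474.4, -210.6, 3.8]
eef_rot: [-1.57, 0.003, -1.817]
wrist_force: [-0.6, 0.1, -0.1]
finger_gap: 2.4
```

Run:
```python
from h import *
from cell import manip
for n in("side","top"):
  c=manip.camera(n); np.savez(f"{n}3.npz",**c)
  im=c["img"][:,:,::-1]
  s=manip.read_state()
  u,v=proj(c,s["eef_pos"]); a,b=int(u)-60,int(v)-40
  print(a,b,(proj(c,s["eef_pos"])-[a,b])*7)
  cv2.imwrite(f"pics/{n}3.png",cv2.resize(im[b:b+80,a:a+110],None,fx=7,fy=7,interpolation=cv2.INTER_CUBIC))
rel(s,[474,-210,70],-14)
```

```text
323 158 [426.44491124 282.78200324]
347 178 [424.68502426 286.17679283]
now 3.2667 [ 474.4 -210.5    3.8] dp [ -0.6 -66.2  -0.4] turn [-0.07 -0.1  -0.19] F [-0.16 -0.44  0.52] gap 2.86
```

View pics/side3.png

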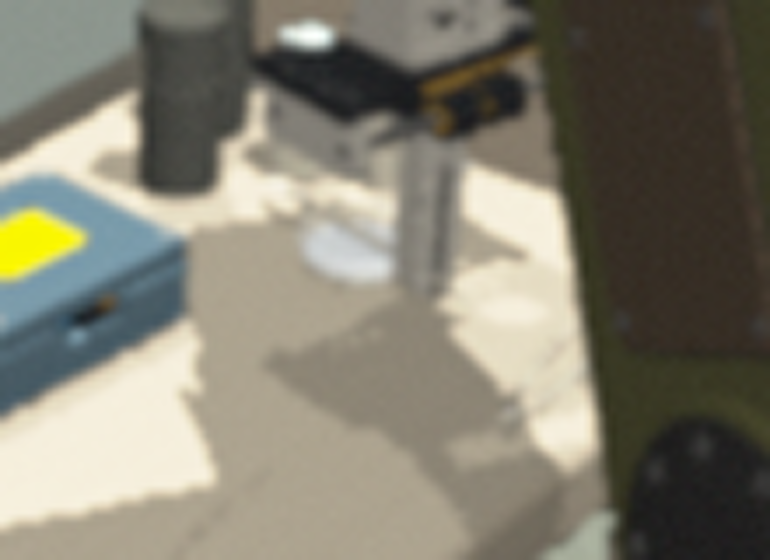

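View pics/top3.png

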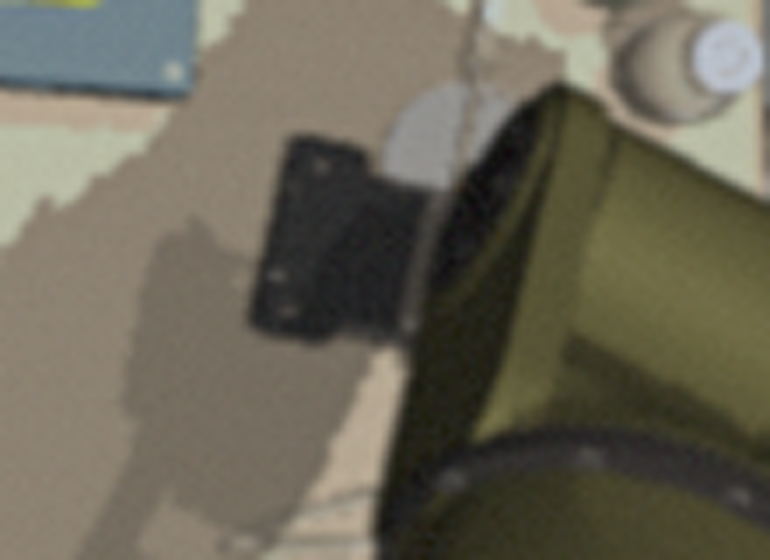

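Request:
{"name": "servo_tool", "arguments": {"commands": [{"dp": [0,-5,0],"turn": [0,0,0]},{"dp": [0,-15,0],"turn": [0,0,0]},{"dp": [0,-30,0],"turn": [0,0,0]},{"dp": [0,-50,0],"turn": [0,0,0]},{"dp": [0,-70,0],"turn": [0,0,0]}]}}

```text
clock: 3.68
eef_pos: [474.2, -210.7, 75.3]
eef_rot: [-1.57, 0.003, -1.817]
wrist_force: [-0.5, 0.3, -0.7]
finger_gap: 2.2
```

Run:
```python
from h import *
from cell import manip
for n in("side","top"):
  c=manip.camera(n); np.savez(f"{n}4.npz",**c)
  im=c["img"][:,:,::-1]
  s=manip.read_state()
  u,v=proj(c,s["eef_pos"]); a,b=int(u)-60,int(v)-40
  print(a,b,(proj(c,s["eef_pos"])-[a,b])*7)
  cv2.imwrite(f"pics/{n}4.png",cv2.resize(im[b:b+80,a:a+110],None,fx=7,fy=7,interpolation=cv2.INTER_CUBIC))
rel(s,[474,-210,70],-14)
```

```text
325 138 [421.91910192 284.17264991]
355 178 [422.4797465  283.21114538]
now 3.7833 [ 475.8 -211.5   77.5] dp [-1.   7.5 -2.1] turn [-0.38 -0.1  -0.11] F [ 0.23 -0.32  0.57] gap 2.54
```

View pics/side4.png

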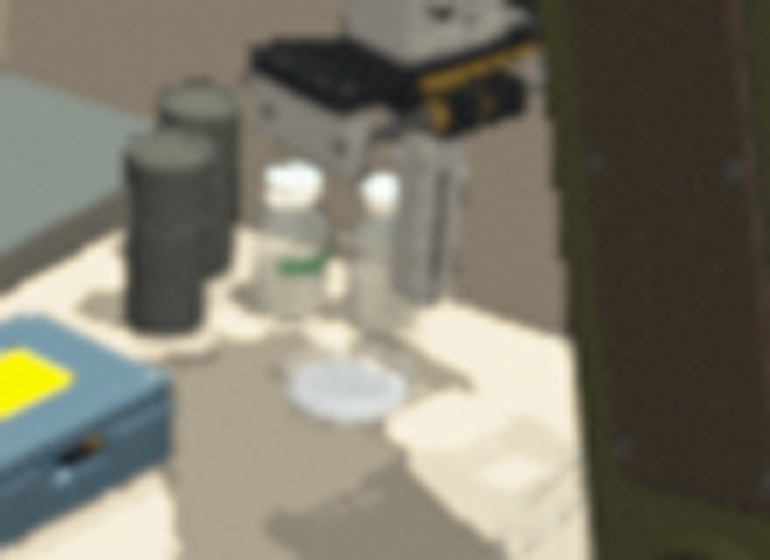

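View pics/top4.png

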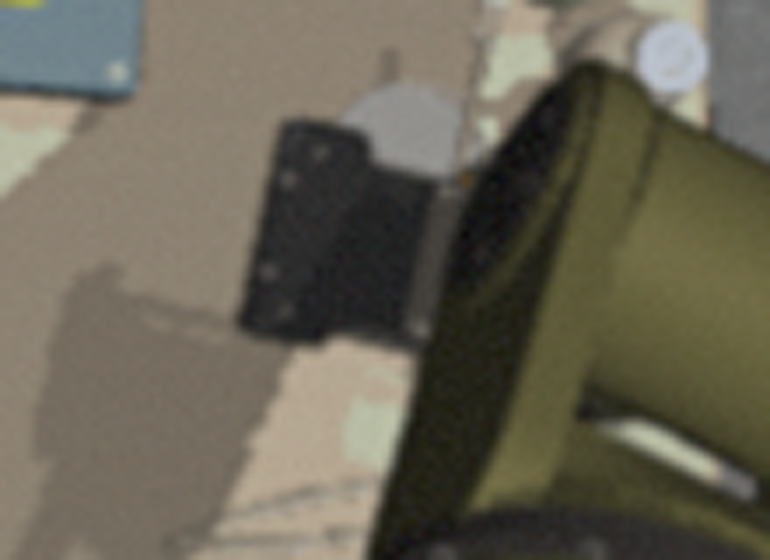

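Run:
```python
from h import *
from cell import manip
rel(manip.read_state(),[396,-38,77],-5)
```

```text
now 3.7833 [ 475.8 -211.5   77.5] dp [-148.9   -0.  -119.6] turn [-0.39 -9.1  -0.08] F [ 0.23 -0.32  0.57] gap 2.54
```

Request:
{"name": "servo_tool", "arguments": {"commands": [{"dp": [-10,0,-10],"turn": [0,-0.5,0]},{"dp": [-30,0,-28],"turn": [0,-2,0]},{"dp": [-55,0,-50],"turn": [0,-4,0]},{"dp": [-80,0,-70],"turn": [0,-5.5,0]},{"dp": [-105,0,-88],"turn": [0,-7,0]}]}}

```text
clock: 4.2
eef_pos: [414.6, -87.1, 76.7]
eef_rot: [-1.565, 0.001, -1.694]
wrist_force: [1.0, 0.5, -0.7]
finger_gap: 2.6
```

Run:
```python
from h import *
from cell import manip
rel(manip.read_state(),[396,-38,77],-5)
```

```text
now 4.2 [414.6 -87.1  76.7] dp [-46.4  -0.3 -24.5] turn [-0.36 -2.06 -0.06] F [ 0.98  0.45 -0.66] gap 2.62
```

Request:
{"name": "servo_tool", "arguments": {"commands": [{"dp": [-20,0,-11],"turn": [-0.2,-1,0]},{"dp": [-32,0,-17],"turn": [-0.3,-1.5,0]},{"dp": [-41,0,-22],"turn": [-0.4,-2,0]},{"dp": [-46.4,0,-24.5],"turn": [-0.4,-2,0]},{"dp": [-46.4,0,-24.5],"turn": [-0.4,-2,0]}]}}

```text
clock: 4.62
eef_pos: [395.9, -37.5, 76.6]
eef_rot: [-1.572, 0.001, -1.659]
wrist_force: [0.1, -1.4, -0.7]
finger_gap: 2.6
```

```bash
cat >> h.py <<'E'
def shoot(manip,tag,f=5,off=(0,0),w=(160,120),names=("side","top"),ref=None):
  for n in names:
    c=manip.camera(n); np.savez(f"{n}{tag}.npz",**c)
    im=c["img"][:,:,::-1]; s=manip.read_state()
    X=s["eef_pos"] if ref is None else np.array(ref,float)
    u,v=proj(c,X); a,b=int(u)-w[0]//2,int(v)-w[1]//2
    a=max(0,min(640-w[0],a));b=max(0,min(400-w[1],b))
    print(n,"off",a,b,"f",f,"tcp at",((proj(c,s["eef_pos"])-[a,b]+.5)*f).round())
    cv2.imwrite(f"pics/{n}{tag}.png",cv2.resize(im[b:b+w[1],a:a+w[0]],None,fx=f,fy=f,interpolation=cv2.INTER_CUBIC))
E
python3 - <<'E'
from h import *
from cell import manip
shoot(manip,5,7,w=(110,80),ref=[510,-48,60])
rel(manip.read_state(),[396,-38,77],-5)
E
```

```text
side off 291 159 f 7 tcp at [593. 350.]
top off 293 166 f 7 tcp at [375. 607.]
now 4.7167 [396.3 -38.4  76.6] dp [-0.3 -0.4 -0.3] turn [ 0.03 -0.07 -0.06] F [ 1.03  0.09 -0.54] gap 2.23
```

View pics/side5.png

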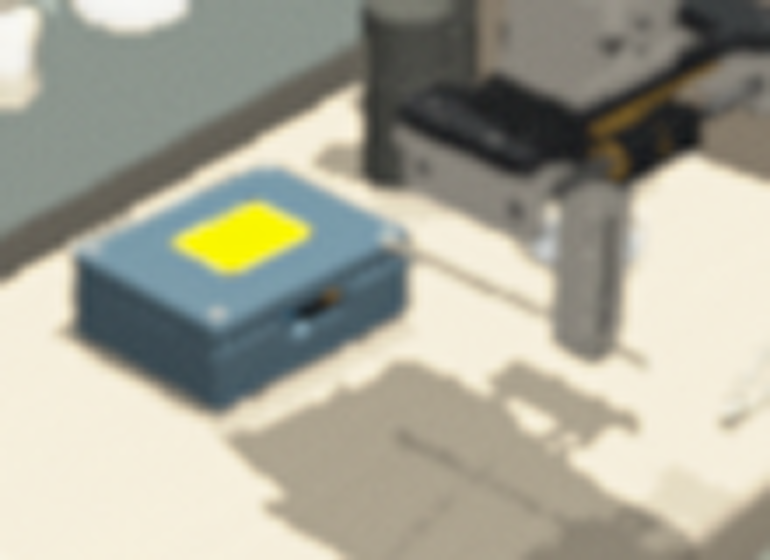

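View pics/top5.png

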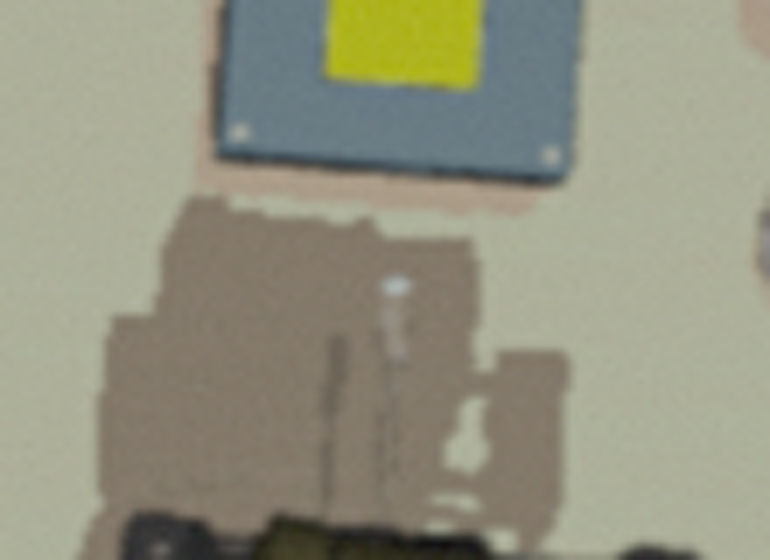

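```bash
cat >> h.py <<'E'
def tri(c1,p1,c2,p2):
    o1,d1=ray(c1,*p1);o2,d2=ray(c2,*p2)
    A=np.stack([d1,-d2],1);k=np.linalg.lstsq(A,o2-o1,rcond=None)[0]
    a,b=o1+k[0]*d1,o2+k[1]*d2; return (a+b)/2,a-b
E
python3 - <<'E'
from h import *
s=load("side5.npz");t=load("top5.npz")
S=lambda u,v:((u+.5)/7-.5+291,(v+.5)/7-.5+159)
T=lambda u,v:((u+.5)/7-.5+293,(v+.5)/7-.5+166)
print("tip",tri(s,S(390,240),t,T(396,275)))
print("front corners L",tri(s,S(215,328),t,T(217,155)),"R",tri(s,S(407,255),t,T(570,183)))
print("side@50",onz(s,*S(215,328),50),onz(s,*S(407,255),50),"notch L,R @36",onz(s,*S(292,312),36),onz(s,*S(343,292),36))
print("top@50",onz(t,*T(217,155),50),onz(t,*T(570,183),50))
for z in(80,85,90,95): print(z,"tip side",onz(s,*S(390,240),z),"top",onz(t,*T(396,275),z),"rear side",onz(s,*S(645,365),z), "rod top", onz(t,*T(388,510),z))
E
python3 - <<'E'
import numpy as np,cv2
for n,b in(("side",(330,180,390,215)),("top",(335,190,365,240))):
    im=np.load(f"{n}5.npz")["img"][b[1]:b[3],b[0]:b[2],::-1]
    f=12
    cv2.imwrite(f"pics/{n}5z.png",cv2.resize(im,None,fx=f,fy=f,interpolation=cv2.INTER_NEAREST))
E
```

```text
tip (array([512.24839481, -47.65687811,  83.03602676]), array([ 0.18262833,  0.14395057, -0.00756514]))
front corners L (array([559.6343085 ,  14.43871908,  47.22953303]), array([3.21108211, 2.64411502, 0.18491318])) R (array([ 549.28473137, -115.59370027,   31.4872735 ]), array([ 5.30771058,  4.20505708, -0.32477338]))
side@50 [558.36679787  19.06260172  50.        ] [532.58950333 -87.62600226  50.        ] notch L,R @36 [555.53510084 -31.65165736  36.        ] [548.85290963 -60.74570003  36.        ]
top@50 [557.80602561  13.18694975  50.        ] [ 545.44162976 -114.7778672    50.        ]
80 tip side [515.54476646 -51.81047581  80.        ] top [512.25101204 -48.00777642  80.        ] rear side [369.39806457 -37.33538248  80.        ] rod top [430.23249514 -43.47958327  80.        ]
85 tip side [510.25980706 -44.84274378  85.        ] top [512.09650993 -47.54899267  85.        ] rear side [365.20117649 -30.47541843  85.        ] rod top [430.52301064 -43.04536868  85.        ]
90 tip side [504.97484766 -37.87501175  90.        ] top [511.94200782 -47.09020893  90.        ] rear side [361.00428841 -23.61545438  90.        ] rod top [430.81352614 -42.61115409  90.        ]
95 tip side [499.68988825 -30.90727973  95.        ] top [511.7875057  -46.63142518  95.        ] rear side [356.80740033 -16.75549032  95.        ] rod top [431.10404164 -42.1769395   95.        ]
```

View pics/side5z.png

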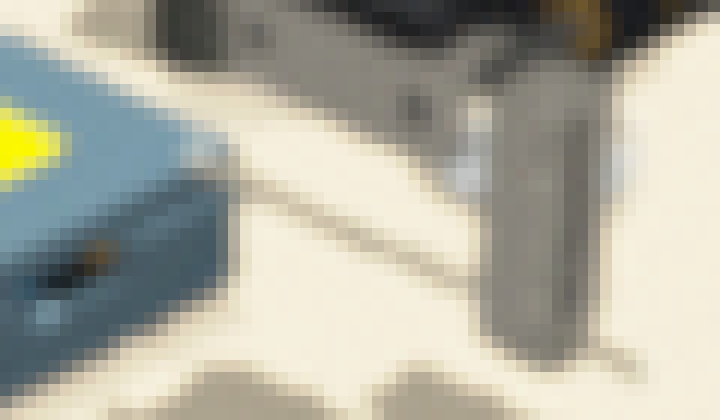

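View pics/top5z.png

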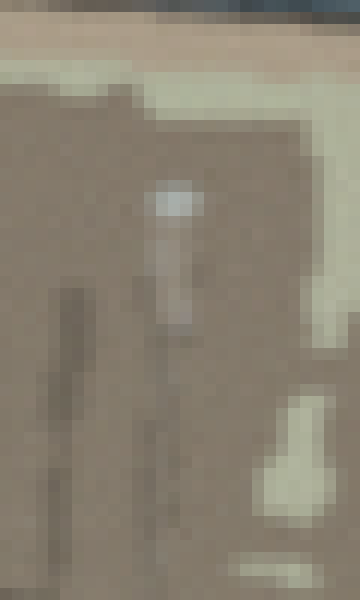

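Run:
```python
from h import *
s=load("side5.npz")
P=np.array([396.3,-38.4,0]);h=np.radians(-3.2);n=np.array([-np.sin(h),np.cos(h),0])
f=np.array([np.cos(h),np.sin(h),0])
for p in [(270,195),(360,238),(460,282),(240,182),(605,350),(635,368)]:
    o,d=ray(s,330+(p[0]+.5)/12-.5,180+(p[1]+.5)/12-.5); k=((P-o)@n)/(d@n);X=o+k*d;print(p,X.round(1),"along",((X-P)@f).round(1))
```

```text
(270, 195) [486.7 -43.5  83.9] along 90.5
(360, 238) [456.8 -41.8  83.2] along 60.5
(460, 282) [424.5 -40.   83.5] along 28.3
(240, 182) [496.8 -44.   83.7] along 100.7
(605, 350) [379.3 -37.5  82.9] along -17.0
(635, 368) [370.2 -36.9  81.6] along -26.2
```

Run:
```python
from h import *
from cell import manip
rel(manip.read_state(),[410,-34.5,21],-7.3)
```

```text
now 4.7167 [396.3 -38.4  76.6] dp [-5.  55.6 13.3] turn [ 0.03  2.23 -0.06] F [ 1.03  0.09 -0.54] gap 2.23
```

Request:
{"name": "servo_tool", "arguments": {"commands": [{"dp": [-2,10,4],"turn": [0,1,0]},{"dp": [-5,25,9],"turn": [0,2.2,0]},{"dp": [-5,40,13.3],"turn": [0,2.2,0]},{"dp": [-5,51,13.3],"turn": [0,2.2,0]},{"dp": [-5,55.6,13.3],"turn": [0,2.2,0]}]}}

```text
clock: 5.13
eef_pos: [409.7, -35.1, 19.6]
eef_rot: [-1.573, 0.001, -1.699]
wrist_force: [-0.3, -0.2, -0.5]
finger_gap: 2.3
```

Request:
{"name": "servo_tool", "arguments": {"commands": [{"dp": [0,0,0],"turn": [0,0,0]},{"dp": [0,0,0],"turn": [0,0,0]}]}}

```text
clock: 5.3
eef_pos: [409.7, -35.5, 19.6]
eef_rot: [-1.574, 0.001, -1.7]
wrist_force: [-0.1, -0.4, 0.1]
finger_gap: 2.0
```

Run:
```python
from h import *
from cell import manip
shoot(manip,6,7,w=(110,80),ref=[530,-48,30])
rel(manip.read_state(),[410,-34.5,21],-7.3)
```

```text
side off 286 165 f 7 tcp at [591. 410.]
top off 292 158 f 7 tcp at [361. 612.]
now 5.4 [410.  -35.4  20.2] dp [-0.9 -0.8 -0.1] turn [ 0.1  -0.06 -0.05] F [0.32 0.2  0.4 ] gap 2.13
```

View pics/side6.png

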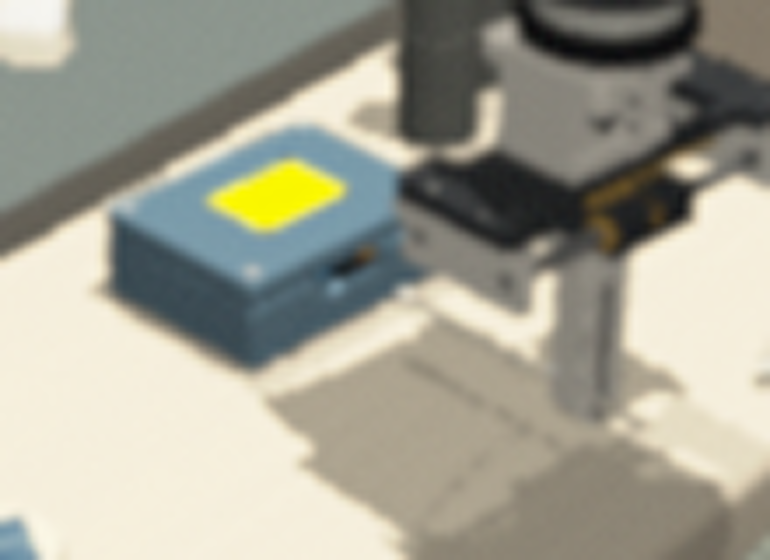

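View pics/top6.png

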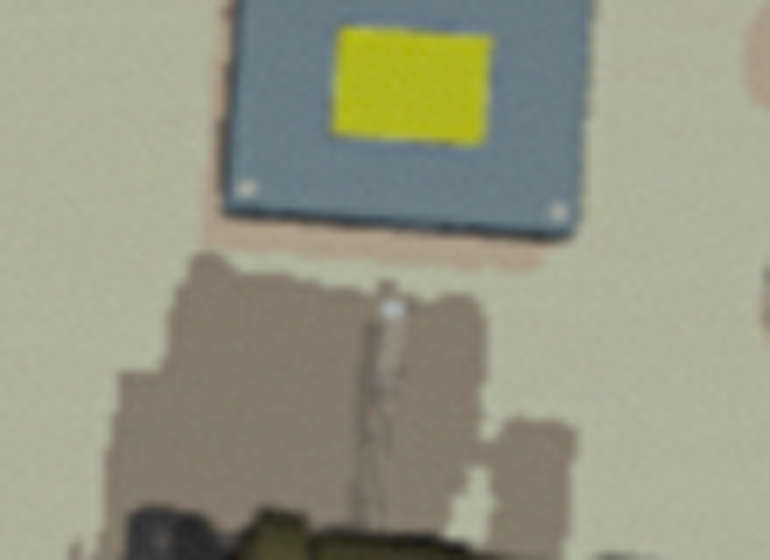

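Run:
```python
from h import *
s=load("side6.npz");t=load("top6.npz")
S=lambda u,v:((u+.5)/7-.5+286,(v+.5)/7-.5+165)
T=lambda u,v:((u+.5)/7-.5+292,(v+.5)/7-.5+158)
print("tip",tri(s,S(400,290),t,T(392,295)),onz(t,*T(392,295),30),onz(s,*S(400,290),30))
print("top front",onz(t,*T(225,212),50),onz(t,*T(580,239),50))
print("notch",onz(s,*S(330,280),36),onz(s,*S(375,255),36))
im=s["img"][190:215,330:365,::-1]
cv2.imwrite("pics/side6z.png",cv2.resize(im,None,fx=20,fy=20,interpolation=cv2.INTER_NEAREST))
```

```text
tip (array([526.9750042 , -49.18583837,  28.28895738]), array([-0.55405242, -0.43863127,  0.01379016])) [527.17528689 -48.81557459  30.        ] [524.9991929  -47.20577488  30.        ]
top front [557.43655059  12.83149922  50.        ] [ 545.42307583 -115.87174701   50.        ]
notch [548.86897436 -25.7242747   36.        ] [547.08580417 -56.3195379   36.        ]
```

View pics/side6z.png

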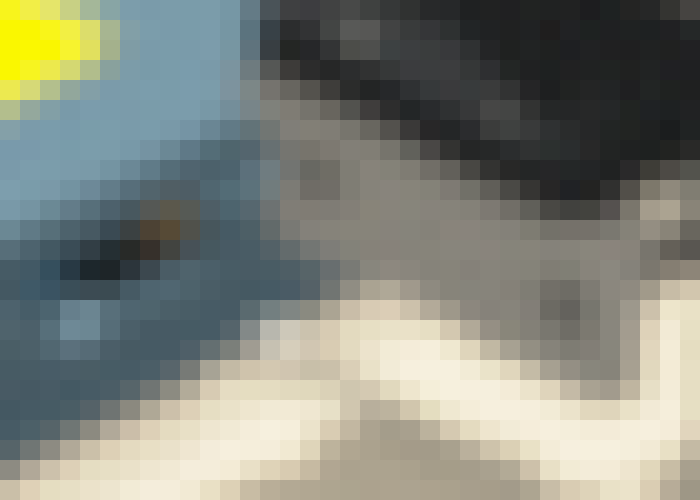

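Request:
{"name": "servo_tool", "arguments": {"commands": [{"dp": [-0.2,0,5],"turn": [0,0,0]},{"dp": [-0.4,0,11],"turn": [0,0,0]},{"dp": [-0.6,0,18],"turn": [0,0,0]},{"dp": [-0.8,0,24],"turn": [0,0,0]},{"dp": [-1,0,28],"turn": [0,0,0]}]}}

```text
clock: 5.82
eef_pos: [438.9, -38.1, 20.2]
eef_rot: [-1.572, 0.001, -1.699]
wrist_force: [-0.2, 0.9, -0.6]
finger_gap: 2.6
```

Request:
{"name": "servo_tool", "arguments": {"commands": [{"dp": [0,0,0],"turn": [0,0,0]}]}}

```text
clock: 5.9
eef_pos: [439.7, -38.1, 20.2]
eef_rot: [-1.572, 0.001, -1.699]
wrist_force: [0.1, -0.4, -0.5]
finger_gap: 2.1
```

Run:
```python
from h import *
from cell import manip
shoot(manip,7,7,w=(110,80),ref=[530,-48,30])
rel(manip.read_state(),[453.6,-39.5,21],-7.3)
```

```text
side off 286 165 f 7 tcp at [540. 383.]
top off 292 158 f 7 tcp at [366. 534.]
now 6.0 [439.  -38.   20.1] dp [-0.4 -0.9 14.7] turn [ 0.09 -0.05 -0.05] F [ 0.27  0.03 -0.19] gap 2.36
```

View pics/side7.png

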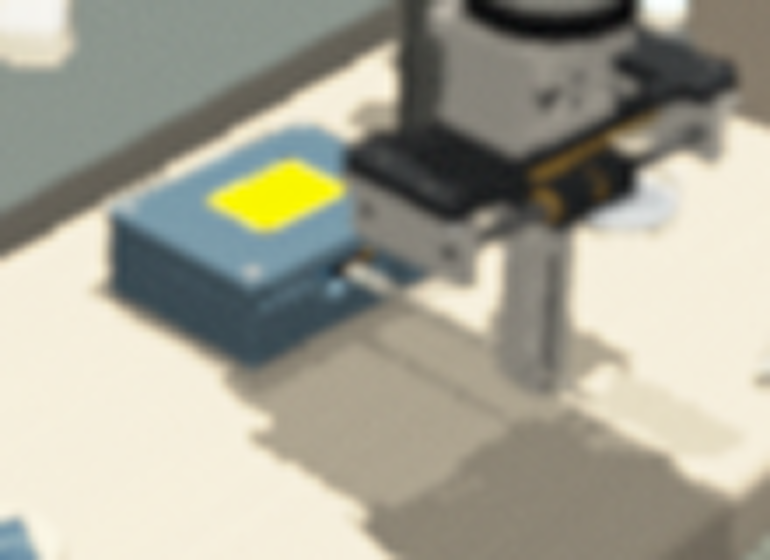

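View pics/top7.png

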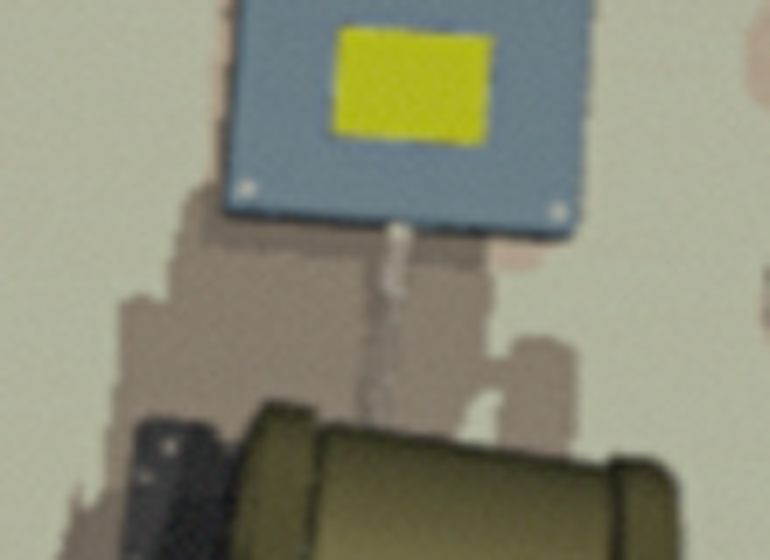

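Request:
{"name": "servo_tool", "arguments": {"commands": [{"dp": [-0.1,0,3],"turn": [0,0,0]},{"dp": [-0.3,0,7],"turn": [0,0,0]},{"dp": [-0.4,0,11],"turn": [0,0,0]},{"dp": [-0.5,0,14],"turn": [0,0,0]},{"dp": [-0.5,0,15.5],"turn": [0,0,0]}]}}

```text
clock: 6.42
eef_pos: [454.9, -39.6, 20.1]
eef_rot: [-1.572, 0.001, -1.699]
wrist_force: [-0.3, 0.0, 0.7]
finger_gap: 2.3
```

Run:
```python
from h import *
from cell import manip
print(manip.read_state()["moment"])
rel(manip.read_state(),[453.6,-39.5,27],-7.3)
```

```text
[ 0.07896344  0.06808864 -0.00105666]
now 6.4167 [454.9 -39.6  20.1] dp [ 0.1 -6.9 -1.3] turn [ 0.07 -0.05 -0.05] F [-0.28  0.04  0.68] gap 2.3
```

Request:
{"name": "servo_tool", "arguments": {"commands": [{"dp": [0,-2,0],"turn": [0,0,0]},{"dp": [0,-4,0],"turn": [0,0,0]},{"dp": [0,-6,0],"turn": [0,0,0]},{"dp": [0,-8,0],"turn": [0,0,0]},{"dp": [0,-10,0],"turn": [0,0,0]}]}}

```text
clock: 6.83
eef_pos: [454.8, -39.6, 30.3]
eef_rot: [-1.572, 0.001, -1.699]
wrist_force: [1.0, 1.3, -1.8]
finger_gap: 2.1
```

Run:
```python
from h import *
from cell import manip
shoot(manip,8,7,w=(110,80),ref=[530,-48,30],names=("side",))
print(manip.read_state()["moment"])
rel(manip.read_state(),[453.6,-39.5,27],-7.3)
```

```text
side off 286 165 f 7 tcp at [514. 350.]
[ 0.11631766  0.29908997 -0.08633519]
now 6.8833 [454.9 -39.6  30.6] dp [ 0.1  3.6 -1.3] turn [ 0.06 -0.05 -0.05] F [-0.21  0.9  -1.83] gap 2.32
```

View pics/side8.png

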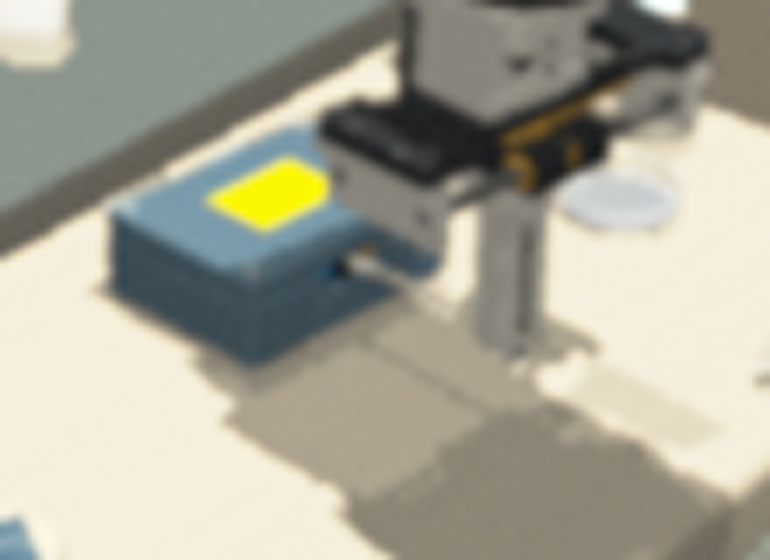

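Request:
{"name": "servo_tool", "arguments": {"commands": [{"dp": [0,-2,0],"turn": [0,0,0]},{"dp": [0,-4,0.1],"turn": [0,0,0]},{"dp": [0,-6,0.3],"turn": [0,0,0]},{"dp": [0,-8,0.6],"turn": [0,0,0]},{"dp": [0,-10,1],"turn": [0,0,0]}]}}

```text
clock: 7.3
eef_pos: [455.8, -39.7, 40.7]
eef_rot: [-1.572, 0.001, -1.699]
wrist_force: [-1.5, 0.8, -1.3]
finger_gap: 2.5
```

Run:
```python
from h import *
from cell import manip
shoot(manip,9,7,w=(110,80),ref=[530,-48,30],names=("side",))
print(manip.read_state()["moment"])
rel(manip.read_state(),[453.6,-39.5,27],-7.3)
```

```text
side off 286 165 f 7 tcp at [513. 329.]
[ 0.12235066  0.33686055 -0.00487758]
now 7.35 [456.1 -39.8  41.1] dp [ 0.1 14.1 -2.5] turn [ 0.05 -0.05 -0.05] F [-0.53  0.32 -1.36] gap 2.7
```

View pics/side9.png

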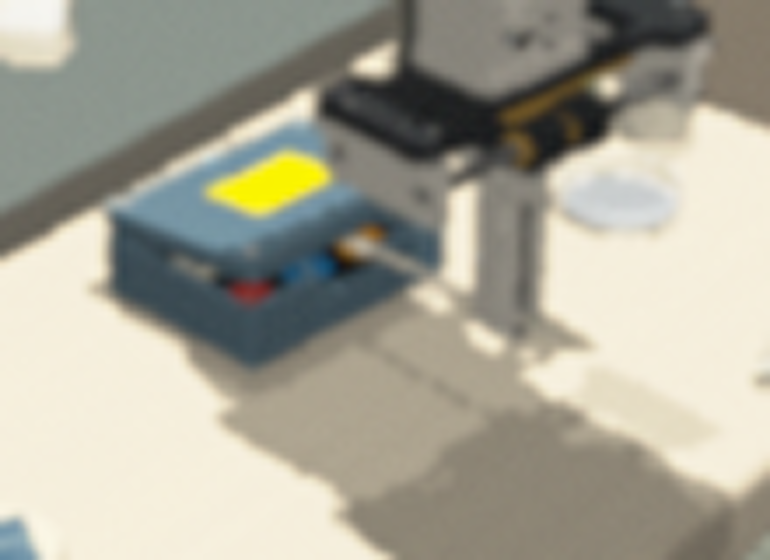

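Run:
```python
from h import *
s=load("side9.npz")
im=s["img"][190:222,320:370,::-1]
cv2.imwrite("pics/side9z.png",cv2.resize(im,None,fx=16,fy=16,interpolation=cv2.INTER_NEAREST))
```

```text
(no output)
```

View pics/side9z.png

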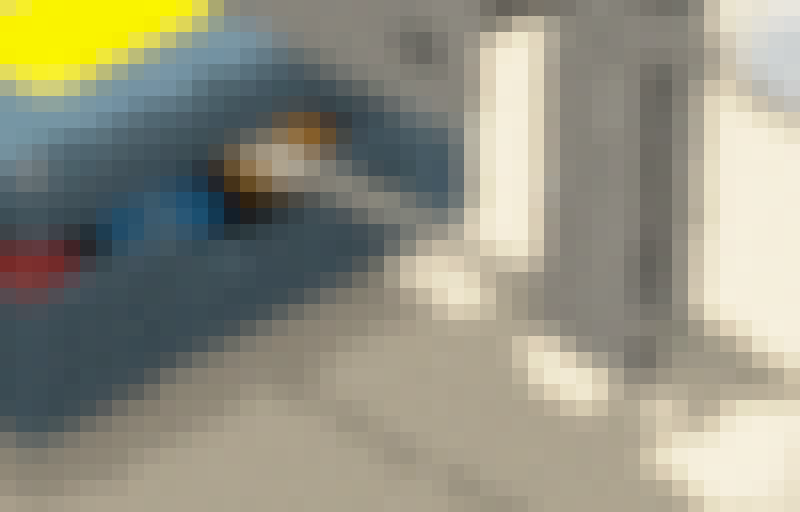

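Run:
```python
from h import *
s=load("side9.npz")
P=np.array([456.1,-39.8,0]);h=np.radians(-5.5);n=np.array([-np.sin(h),np.cos(h),0])
f=np.array([np.cos(h),np.sin(h),0])
for p in [(270,152),(300,160),(345,180),(400,205),(430,213)]:
    o,d=ray(s,320+(p[0])/16-.5,190+(p[1])/16-.5); k=((P-o)@n)/(d@n);X=o+k*d;print(p,X.round(1),"along",((X-P)@f).round(1))
```

```text
(270, 152) [552.9 -49.1  44.6] along 97.3
(300, 160) [544.5 -48.3  46.3] along 88.8
(345, 180) [532.  -47.1  46.9] along 76.3
(400, 205) [517.  -45.7  47.6] along 61.2
(430, 213) [508.9 -44.9  49.3] along 53.0
```

```bash
cat >> h.py <<'E'
AX=np.array([np.cos(np.radians(-5.5)),np.sin(np.radians(-5.5)),0]);N=np.array([551.8,-48.2,36.]);H=N+103*AX
def tipT(sag):
    y,p=np.radians(1.8),np.radians(-sag)
    # tool: x right,y down,z fwd ; left yaw => -x
    return np.array([-np.sin(y)*115.7,-9.5-np.sin(p)*115.7,np.cos(y)*np.cos(p)*115.7])
def nxt(s,th,p,sag,rho=84.5,h=-7.3):
    b=np.radians(p-sag)
    corner=H+rho*(-np.cos(th)*AX+np.sin(th)*np.array([0,0,1]))
    tip=corner-1.5*(np.array([0,0,1])*np.cos(b)-AX*np.sin(b))
    P=tip-Rt(h,p)@tipT(sag)
    rel(s,P,h,p)
    R=Ro.from_euler('xyz',s["eef_rot"]).as_matrix(); t=s["eef_pos"]+R@tipT(sag)
    d=t-H; print("tip now",t.round(1),"rho",np.hypot(d@AX,d[2]+1.5).round(1),"th",np.arctan2(d[2]+1.5,-(d@AX)).round(3),"target TCP",P.round(1))
E
python3 - <<'E'
from h import *
from cell import manip
s=manip.read_state()
nxt(s,0.25,5,3.5); nxt(s,0.3,5,2.5)
E
```

```text
now 7.35 [456.1 -39.8  41.1] dp [-0.8 -1.8  2.4] turn [ 5.05 -0.05 -0.05] F [-0.53  0.32 -1.36] gap 2.7
tip now [571.  -50.9  43.4] rho 84.1 th 0.106 target TCP [458.6 -39.2  42.9]
now 7.35 [456.1 -39.8  41.1] dp [-0.9 -3.9  3.6] turn [ 5.05 -0.05 -0.05] F [-0.53  0.32 -1.36] gap 2.7
tip now [571.1 -50.9  45.4] rho 84.2 th 0.13 target TCP [459.8 -39.4  45. ]
```

Request:
{"name": "servo_tool", "arguments": {"commands": [{"dp": [0,-0.5,0.4],"turn": [1,0,0]},{"dp": [0,-1,1],"turn": [2,0,0]},{"dp": [0,-1.5,1.5],"turn": [3,0,0]},{"dp": [0,-2,2],"turn": [4,0,0]},{"dp": [0,-2.5,2.6],"turn": [5,0,0]}]}}

```text
clock: 7.77
eef_pos: [458.7, -40.1, 43.7]
eef_rot: [-1.482, 0.001, -1.699]
wrist_force: [1.9, -1.0, -2.8]
finger_gap: 2.1
```

Run:
```python
from h import *
from cell import manip
shoot(manip,10,12,w=(65,48),ref=[545,-40,45],names=("side",))
s=manip.read_state();print(s["moment"],s["eef_rot"])
nxt(s,0.4,8,3.5)
```

```text
side off 304 176 f 12 tcp at [657. 419.]
[0.03969935 0.24446987 0.04009435] [-1.48159631e+00  9.15659510e-04 -1.69898643e+00]
now 7.8167 [458.5 -40.1  43.6] dp [-0.9 -4.8  5.3] turn [ 2.89 -0.05 -0.05] F [-0.46  0.35 -2.87] gap 2.0
tip now [572.8 -51.1  56.4] rho 84.7 th 0.261 target TCP [463.5 -39.7  48.9]
```

View pics/side10.png

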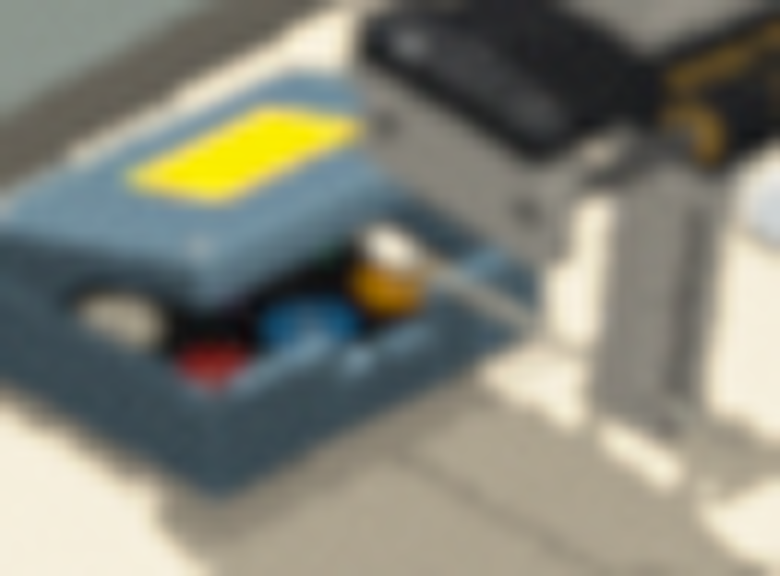

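Request:
{"name": "servo_tool", "arguments": {"commands": [{"dp": [0,-2,1],"turn": [0.6,0,0]},{"dp": [0,-3.5,2.5],"turn": [1.2,0,0]},{"dp": [0,-5,4],"turn": [1.8,0,0]},{"dp": [0,-6.5,5.5],"turn": [2.4,0,0]},{"dp": [0,-8,7],"turn": [3,0,0]}]}}

```text
clock: 8.23
eef_pos: [464.9, -40.9, 52.5]
eef_rot: [-1.428, 0.001, -1.699]
wrist_force: [-0.5, 0.2, -1.6]
finger_gap: 2.4
```

Run:
```python
from h import *
from cell import manip
s=manip.read_state();print(s["moment"],s["eef_rot"])
nxt(s,0.5,9,3.5)
nxt(s,0.7,10,3.5)
```

```text
[0.07534179 0.34277046 0.08577856] [-1.42809031e+00  9.23066785e-04 -1.69894389e+00]
now 8.2333 [464.9 -40.9  52.5] dp [-1.  -1.7  2.7] turn [ 0.82 -0.05 -0.05] F [-0.46  0.2  -1.57] gap 2.42
tip now [578.4 -51.8  71.3] rho 84.6 th 0.45 target TCP [467.5 -40.1  54.6]
now 8.2333 [464.9 -40.9  52.5] dp [ -1.4 -12.1  14.2] turn [ 1.82 -0.05 -0.05] F [-0.46  0.2  -1.57] gap 2.42
tip now [578.4 -51.8  71.3] rho 84.6 th 0.45 target TCP [477.4 -41.1  66.5]
```

Request:
{"name": "servo_tool", "arguments": {"commands": [{"dp": [0,-2.4,2.6],"turn": [0.4,0,0]},{"dp": [-0.3,-4.9,5.3],"turn": [0.7,0,0]},{"dp": [-0.5,-7.4,8.2],"turn": [1.1,0,0]},{"dp": [-0.7,-9.8,11.2],"turn": [1.5,0,0]},{"dp": [-1,-12.1,14.2],"turn": [1.8,0,0]}]}}

```text
clock: 8.65
eef_pos: [477.6, -41.5, 66.8]
eef_rot: [-1.396, 0.001, -1.699]
wrist_force: [0.0, -0.3, -1.9]
finger_gap: 2.4
```

Run:
```python
from h import *
from cell import manip
shoot(manip,11,10,w=(78,58),ref=[565,-40,70],names=("side",))
s=manip.read_state();print(s["moment"],s["eef_rot"])
nxt(s,0.8,10,3.5)
nxt(s,0.95,10,3.5)
```

```text
side off 292 163 f 10 tcp at [622. 391.]
[0.09790194 0.28217786 0.02159993] [-1.39480864e+00  9.16519140e-04 -1.69898791e+00]
now 8.7 [478.1 -41.5  67.3] dp [-0.5 -4.5  5.8] turn [-0.08 -0.05 -0.04] F [-0.19  0.03 -1.41] gap 2.59
tip now [590.9 -52.4  89.9] rho 84.4 th 0.716 target TCP [483.1 -41.7  72.7]
now 8.7 [478.1 -41.5  67.3] dp [ -0.8 -10.8  16.8] turn [-0.08 -0.05 -0.04] F [-0.19  0.03 -1.41] gap 2.59
tip now [590.9 -52.4  89.9] rho 84.4 th 0.716 target TCP [492.8 -42.6  80.8]
```

View pics/side11.png

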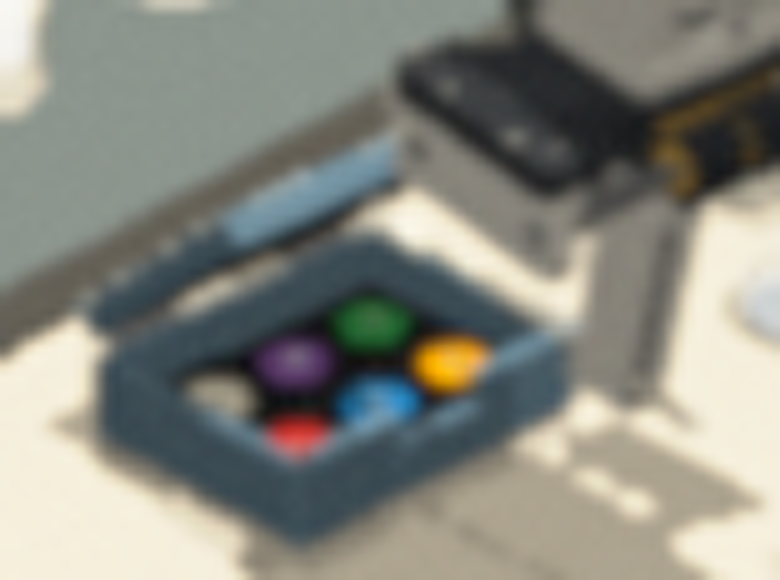

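Request:
{"name": "servo_tool", "arguments": {"commands": [{"dp": [0,-2,2.4],"turn": [0,0,0]},{"dp": [-0.3,-4,5.2],"turn": [0,0,0]},{"dp": [-0.5,-6.3,8.8],"turn": [0,0,0]},{"dp": [-0.7,-8.6,12.6],"turn": [0,0,0]},{"dp": [-0.8,-10.8,16.8],"turn": [0,0,0]}]}}

```text
clock: 9.12
eef_pos: [493.2, -42.7, 81.2]
eef_rot: [-1.395, 0.001, -1.699]
wrist_force: [-0.1, 0.4, -1.1]
finger_gap: 2.4
```

Run:
```python
from h import *
from cell import manip
shoot(manip,12,10,w=(78,58),ref=[580,-40,80])
s=manip.read_state();print(s["moment"],s["eef_rot"])
nxt(s,1.05,10,3.5)
nxt(s,1.15,10,3.5)
```

```text
side off 289 158 f 10 tcp at [615. 382.]
top off 306 148 f 10 tcp at [417. 650.]
[ 0.04857927  0.24358665 -0.02809436] [-1.39364548e+00  8.84780580e-04 -1.69897475e+00]
now 9.2167 [493.6 -42.7  81.4] dp [-0.3 -2.8  6.9] turn [-0.15 -0.05 -0.04] F [-1.03  0.53 -1.32] gap 2.17
tip now [606.3 -53.6 104.2] rho 84.7 th 0.966 target TCP [499.8 -43.3  85.4]
now 9.2167 [493.6 -42.7  81.4] dp [-0.5 -5.2 15. ] turn [-0.15 -0.05 -0.04] F [-1.03  0.53 -1.32] gap 2.17
tip now [606.3 -53.6 104.2] rho 84.7 th 0.966 target TCP [507.3 -44.   89.2]
```

View pics/side12.png

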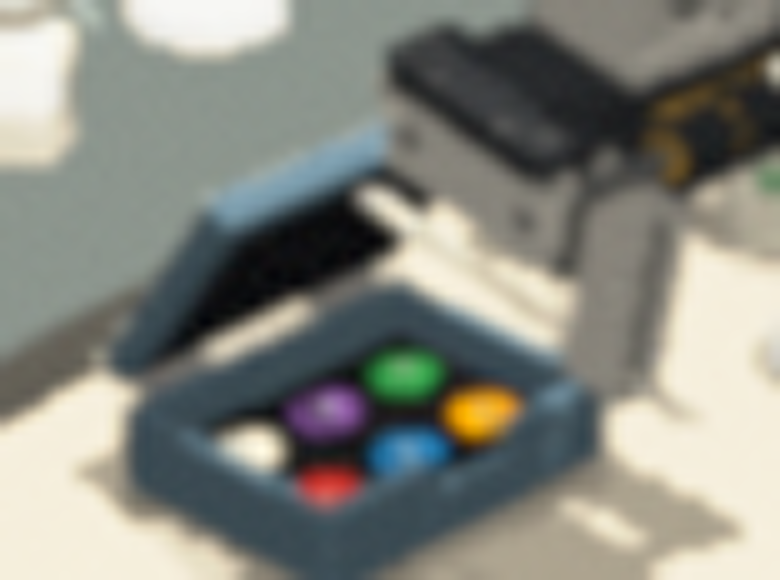

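View pics/top12.png

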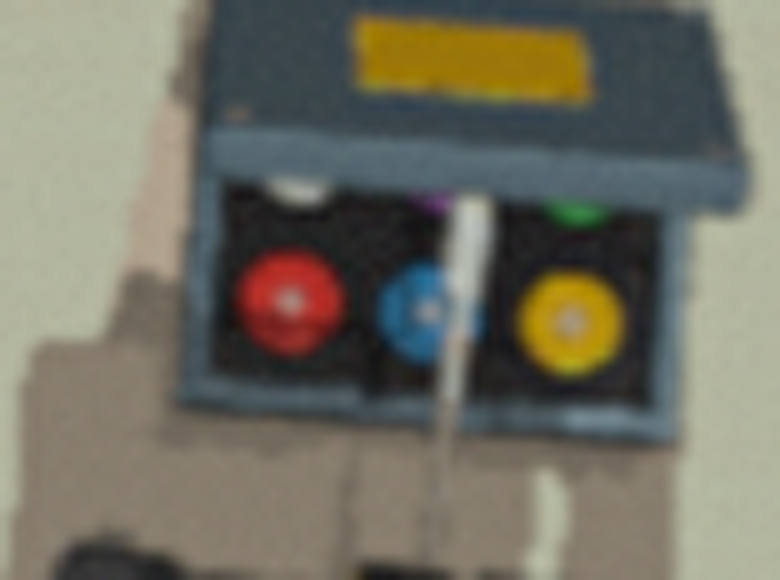

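Request:
{"name": "servo_tool", "arguments": {"commands": [{"dp": [0,-1.2,2.8],"turn": [0,0,0]},{"dp": [-0.1,-2.3,5.6],"turn": [0,0,0]},{"dp": [-0.2,-3.4,8.6],"turn": [0,0,0]},{"dp": [-0.3,-4.4,11.8],"turn": [0,0,0]},{"dp": [-0.5,-5.2,15],"turn": [0,0,0]}]}}

```text
clock: 9.63
eef_pos: [507.7, -44.1, 89.4]
eef_rot: [-1.393, 0.001, -1.699]
wrist_force: [-0.8, 0.0, -1.1]
finger_gap: 2.7
```

Run:
```python
from h import *
from cell import manip
shoot(manip,13,10,w=(78,58),ref=[595,-30,100])
s=manip.read_state();print(s["moment"],s["eef_rot"])
for sg in(3.5,2.5):
  nxt(s,1.25,10,sg)
  nxt(s,1.32,10,sg)
```

```text
side off 283 153 f 10 tcp at [642. 393.]
top off 302 141 f 10 tcp at [464. 660.]
[0.04941448 0.16143698 0.03982407] [-1.39304161e+00  8.45572130e-04 -1.69893807e+00]
now 9.7333 [507.9 -44.1  89.5] dp [-0.3 -1.5  7.7] turn [-0.18 -0.05 -0.04] F [-0.31 -0.07 -0.39] gap 2.51
tip now [620.6 -55.  112.3] rho 84.8 th 1.16 target TCP [515.2 -44.7  92.3]
now 9.7333 [507.9 -44.1  89.5] dp [-0.5 -2.1 13.5] turn [-0.18 -0.05 -0.04] F [-0.31 -0.07 -0.39] gap 2.51
tip now [620.6 -55.  112.3] rho 84.8 th 1.16 target TCP [520.8 -45.3  93.9]
now 9.7333 [507.9 -44.1  89.5] dp [-0.3  0.6  7.6] turn [-0.18 -0.05 -0.04] F [-0.31 -0.07 -0.39] gap 2.51
tip now [620.4 -54.9 114.3] rho 86.8 th 1.167 target TCP [515.4 -44.8  90.3]
now 9.7333 [507.9 -44.1  89.5] dp [-0.5 -0.1 13.5] turn [-0.18 -0.05 -0.04] F [-0.31 -0.07 -0.39] gap 2.51
tip now [620.4 -54.9 114.3] rho 86.8 th 1.167 target TCP [521.1 -45.3  91.9]
```

View pics/side13.png

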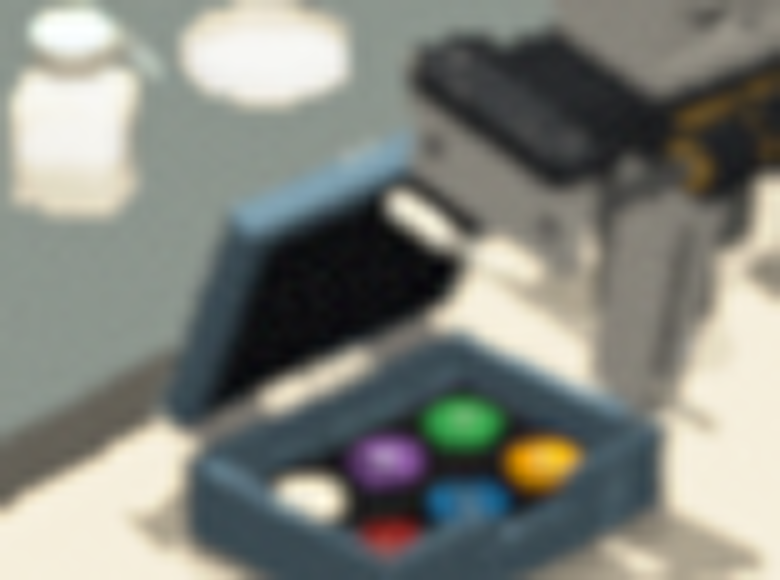

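View pics/top13.png

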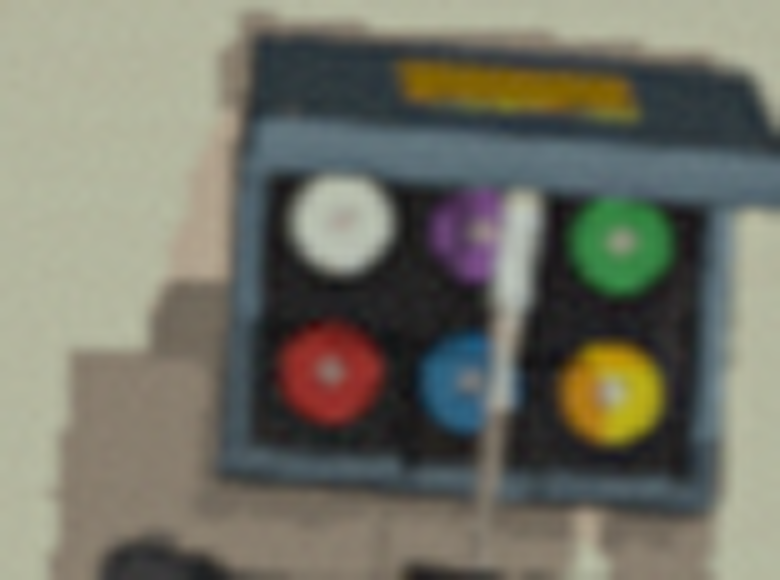

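```bash
cat > th.py <<'E'
from h import *
def th(tag,ps,pt,os_,ot,f=10):
    s=load(f"side{tag}.npz");t=load(f"top{tag}.npz")
    S=(np.array(ps)+.5)/f-.5+os_;T=(np.array(pt)+.5)/f-.5+ot
    X,e=tri(s,S,t,T)
    d=X-H;print(X.round(1),e.round(1),"r",np.hypot(d@AX,d[2]).round(1),"th",np.arctan2(d[2],-(d@AX)).round(3),np.arctan2(d[2]+2,-(d@AX)).round(3))
E
python3 - <<'E'
from th import *
th(13,(260,238),(248,173),(283,153),(302,141))
th(13,(233,208),(256,118),(283,153),(302,141))
t=load("top13.npz")
for p in [(248,173),(780,206)]:
  q=(np.array(p)+.5)/10-.5+[302,141]
  for theta in (1.1,1.15,1.2,1.25): 
    z=36+103*np.sin(theta); X=onz(t,*q,z)+[0,2.8,0]; print(p,theta,X.round(1),"needed along",round(-103*np.cos(theta),1),"got",((X-H)@AX).round(1))
E
```

```text
[621.6   6.9 126.3] [-0.8 -0.7 -0.1] r 98.3 th 1.165 1.173
[633.8   5.2 132.1] [-0.2 -0.2 -0. ] r 99.7 th 1.302 1.307
(248, 173) 1.1 [621.7  10.1 127.8] needed along -46.7 got -39.0
(248, 173) 1.15 [621.4  10.1 130. ] needed along -42.1 got -39.3
(248, 173) 1.2 [621.1  10.2 132. ] needed along -37.3 got -39.7
(248, 173) 1.25 [620.8  10.3 133.7] needed along -32.5 got -39.9
(780, 206) 1.1 [ 612.  -114.6  127.8] needed along -46.7 got -36.7
(780, 206) 1.15 [ 611.7 -114.2  130. ] needed along -42.1 got -37.1
(780, 206) 1.2 [ 611.4 -113.9  132. ] needed along -37.3 got -37.4
(780, 206) 1.25 [ 611.1 -113.6  133.7] needed along -32.5 got -37.7
```

Request:
{"name": "servo_tool", "arguments": {"commands": [{"dp": [0,-0.4,1.6],"turn": [0,0,0]},{"dp": [-0.1,-0.7,3.2],"turn": [0,0,0]},{"dp": [-0.2,-1.1,4.8],"turn": [0,0,0]},{"dp": [-0.2,-1.4,6.4],"turn": [0,0,0]},{"dp": [-0.3,-1.6,8],"turn": [0,0,0]}]}}

```text
clock: 10.15
eef_pos: [515.7, -44.8, 92.6]
eef_rot: [-1.393, 0.001, -1.699]
wrist_force: [-0.0, -0.3, -0.4]
finger_gap: 1.9
```

Request:
{"name": "servo_tool", "arguments": {"commands": [{"dp": [0,0,0],"turn": [0,0,0]},{"dp": [0,0,0],"turn": [0,0,0]}]}}

```text
clock: 10.32
eef_pos: [515.7, -44.8, 92.6]
eef_rot: [-1.393, 0.001, -1.699]
wrist_force: [-0.2, 0.5, -0.5]
finger_gap: 2.1
```

Run:
```python
from h import *
from cell import manip
shoot(manip,14,10,w=(78,58),ref=[595,-30,100])
s=manip.read_state();print(s["moment"],s["eef_rot"])
for sg in(3.5,2.5):
  nxt(s,1.32,10,sg)
  nxt(s,1.37,10,sg)
```

```text
side off 283 153 f 10 tcp at [625. 377.]
top off 302 141 f 10 tcp at [468. 628.]
[0.06515728 0.19300399 0.00441926] [-1.39302808e+00  8.25331957e-04 -1.69891834e+00]
now 10.4167 [515.6 -44.8  92.5] dp [-0.2 -0.5  5.4] turn [-0.19 -0.05 -0.04] F [-0.19  0.4  -0.88] gap 2.25
tip now [628.3 -55.7 115.3] rho 84.9 th 1.258 target TCP [520.8 -45.3  93.9]
now 10.4167 [515.6 -44.8  92.5] dp [-0.3 -0.7  9.6] turn [-0.19 -0.05 -0.04] F [-0.19  0.4  -0.88] gap 2.25
tip now [628.3 -55.7 115.3] rho 84.9 th 1.258 target TCP [524.9 -45.7  94.9]
now 10.4167 [515.6 -44.8  92.5] dp [-0.2  1.5  5.3] turn [-0.19 -0.05 -0.04] F [-0.19  0.4  -0.88] gap 2.25
tip now [628.1 -55.6 117.3] rho 86.9 th 1.263 target TCP [521.1 -45.3  91.9]
now 10.4167 [515.6 -44.8  92.5] dp [-0.3  1.3  9.5] turn [-0.19 -0.05 -0.04] F [-0.19  0.4  -0.88] gap 2.25
tip now [628.1 -55.6 117.3] rho 86.9 th 1.263 target TCP [525.2 -45.7  92.9]
```

View pics/side14.png

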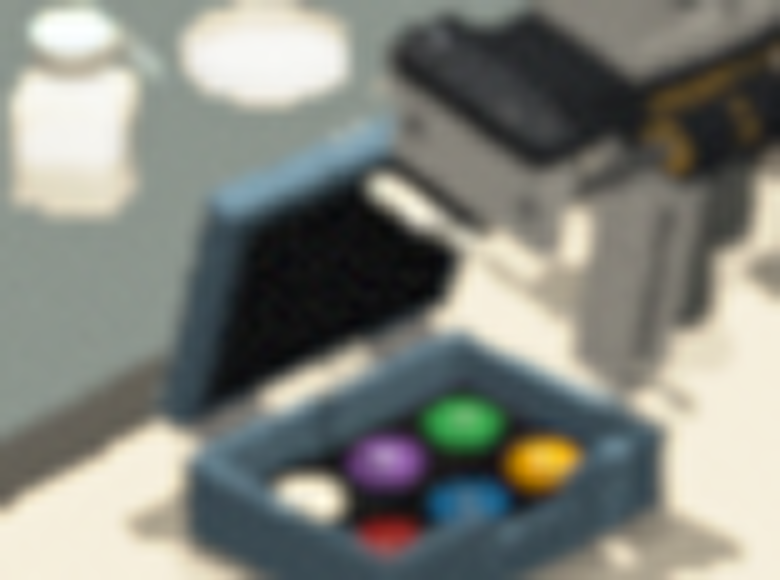

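View pics/top14.png

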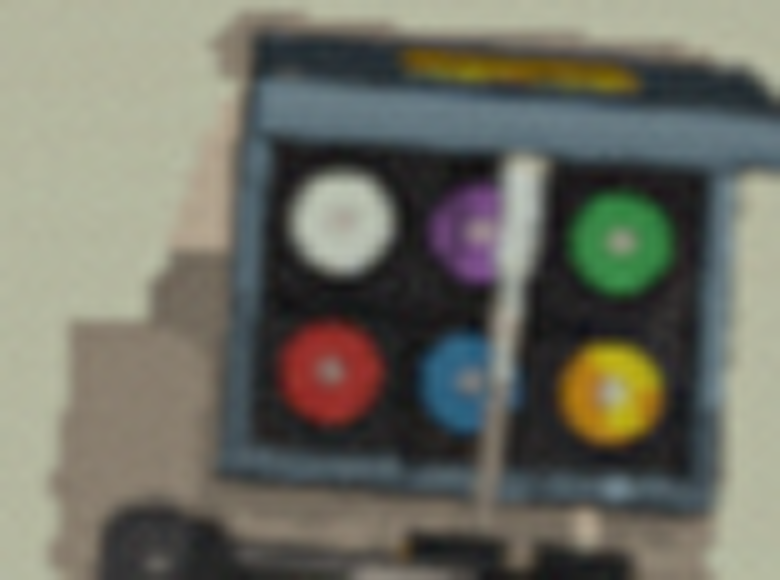

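```bash
cat > pr.py <<'E'
from h import *
import sys
def lidpts(theta,bias,off,c,f=10):
    Hh=H+bias; u=-np.cos(theta)*AX+np.sin(theta)*np.array([0,0,1]); nrm=np.sin(theta)*AX+np.cos(theta)*np.array([0,0,1])
    L=np.array([-AX[1],AX[0],0])
    out=[]
    for nm,P in dict(inL=Hh+103*u+65*L,inM=Hh+103*u,inR=Hh+103*u-65*L,outL=Hh+103*u+14*nrm+65*L,outM=Hh+103*u+14*nrm,outR=Hh+103*u+14*nrm-65*L,hingeL=Hh+3*u+65*L,hoL=Hh+3*u+14*nrm+65*L).items():
        out.append((nm,((proj(c,P)-off+.5)*f-.5).round(0).astype(int).tolist()))
    return out
E
python3 - <<'E'
from pr import *
for tag in(13,14):
  t=load(f"top{tag}.npz");s=load(f"side{tag}.npz")
  for th in((1.1,1.15,1.2,1.25) if tag==13 else (1.2,1.25,1.3,1.35)):
    print(tag,"top",th,lidpts(th,np.array([0,-2.8,0]),[302,141],t)[:6])
    print(tag,"side",th,lidpts(th,np.array([0,0,-2]),[283,153],s)[:1],lidpts(th,np.array([0,0,-2]),[283,153],s)[3:4],lidpts(th,np.array([0,0,-2]),[283,153],s)[6:])
# body check
L=np.array([-AX[1],AX[0],0])
for nm,P in dict(fl=N+65*L,fr=N-65*L,bl=N+65*L+100*AX).items():
  print(nm,((proj(t,P+[0,-2.8,0]-np.array([0,0,1]))-[302,141]+.5)*10).round(),((proj(s,P-np.array([0,0,3]))-[283,153]+.5)*10).round())
E
```

```text
13 top 1.1 [('inL', [244, 206]), ('inM', [521, 228]), ('inR', [797, 250]), ('outL', [249, 148]), ('outM', [528, 171]), ('outR', [805, 193])]
13 side 1.1 [('inL', [267, 251])] [('outL', [240, 220])] [('hingeL', [180, 445]), ('hoL', [155, 415])]
13 top 1.15 [('inL', [246, 184]), ('inM', [523, 207]), ('inR', [800, 229]), ('outL', [251, 126]), ('outM', [530, 149]), ('outR', [808, 171])]
13 side 1.15 [('inL', [257, 240])] [('outL', [229, 210])] [('hingeL', [180, 445]), ('hoL', [154, 416])]
13 top 1.2 [('inL', [248, 163]), ('inM', [526, 185]), ('inR', [803, 208]), ('outL', [253, 104]), ('outM', [532, 126]), ('outR', [810, 149])]
13 side 1.2 [('inL', [247, 229])] [('outL', [218, 201])] [('hingeL', [180, 445]), ('hoL', [153, 417])]
13 top 1.25 [('inL', [250, 141]), ('inM', [528, 163]), ('inR', [805, 186]), ('outL', [255, 81]), ('outM', [534, 104]), ('outR', [813, 126])]
13 side 1.25 [('inL', [236, 219])] [('outL', [207, 193])] [('hingeL', [179, 444]), ('hoL', [152, 418])]
14 top 1.2 [('inL', [248, 163]), ('inM', [526, 185]), ('inR', [803, 208]), ('outL', [253, 104]), ('outM', [532, 126]), ('
[... 232 characters left out ...]
4, 104]), ('outR', [813, 126])]
14 side 1.25 [('inL', [236, 219])] [('outL', [207, 193])] [('hingeL', [179, 444]), ('hoL', [152, 418])]
14 top 1.3 [('inL', [251, 119]), ('inM', [530, 141]), ('inR', [808, 164]), ('outL', [256, 59]), ('outM', [536, 81]), ('outR', [815, 104])]
14 side 1.3 [('inL', [225, 210])] [('outL', [197, 185])] [('hingeL', [179, 444]), ('hoL', [152, 420])]
14 top 1.35 [('inL', [253, 97]), ('inM', [532, 119]), ('inR', [810, 142]), ('outL', [258, 37]), ('outM', [538, 59]), ('outR', [817, 82])]
14 side 1.35 [('inL', [215, 201])] [('outL', [186, 178])] [('hingeL', [179, 444]), ('hoL', [151, 421])]
fl [217. 476.] [394. 572.]
fr [719. 516.] [676. 427.]
bl [247.  92.] [184. 457.]
```

Request:
{"name": "servo_tool", "arguments": {"commands": [{"dp": [0,-0.1,1],"turn": [0,0,0]},{"dp": [0,-0.2,2.1],"turn": [0,0,0]},{"dp": [-0.1,-0.3,3.2],"turn": [0,0,0]},{"dp": [-0.1,-0.4,4.3],"turn": [0,0,0]},{"dp": [-0.2,-0.5,5.4],"turn": [0,0,0]}]}}

```text
clock: 10.83
eef_pos: [521.0, -45.3, 94.0]
eef_rot: [-1.393, 0.001, -1.699]
wrist_force: [-0.2, 0.2, -1.4]
finger_gap: 2.4
```

Request:
{"name": "servo_tool", "arguments": {"commands": [{"dp": [0,0,0.7],"turn": [0,0,0]},{"dp": [0,0,1.4],"turn": [0,0,0]},{"dp": [0,-0.1,2.1],"turn": [0,0,0]},{"dp": [0,-0.1,2.6],"turn": [0,0,0]},{"dp": [0,-0.1,3],"turn": [0,0,0]}]}}

```text
clock: 11.25
eef_pos: [523.9, -45.6, 94.7]
eef_rot: [-1.393, 0.001, -1.699]
wrist_force: [0.4, 0.5, -1.0]
finger_gap: 2.1
```

Request:
{"name": "servo_tool", "arguments": {"commands": [{"dp": [0,0,0],"turn": [0,0,0]},{"dp": [0,0,0],"turn": [0,0,0]}]}}

```text
clock: 11.42
eef_pos: [523.9, -45.6, 94.6]
eef_rot: [-1.393, 0.001, -1.699]
wrist_force: [0.1, 0.6, -0.2]
finger_gap: 2.5
```

Run:
```python
from pr import *
from cell import manip
shoot(manip,15,10,w=(78,58),ref=[595,-30,100])
s=manip.read_state();print(s["moment"],s["eef_rot"])
nxt(s,1.37,10,3.5)
t=load("top15.npz");sd=load("side15.npz")
for th in(1.3,1.35,1.4,1.45):
    print("top",th,lidpts(th,np.array([1.5,-2.8,0]),[302,141],t)[:6])
    q=lidpts(th,np.array([0,0,-2]),[283,153],sd);print("side",th,q[0],q[3])
```

```text
side off 283 153 f 10 tcp at [606. 362.]
top off 302 141 f 10 tcp at [471. 594.]
[0.05321245 0.17640741 0.00689623] [-1.39294508e+00  8.38128065e-04 -1.69893535e+00]
now 11.5167 [523.9 -45.7  94.6] dp [-0.1 -0.   1. ] turn [-0.19 -0.05 -0.04] F [ 0.03 -0.07 -0.13] gap 2.51
tip now [636.6 -56.5 117.5] rho 84.8 th 1.36 target TCP [524.9 -45.7  94.9]
top 1.3 [('inL', [251, 113]), ('inM', [530, 135]), ('inR', [808, 158]), ('outL', [256, 53]), ('outM', [536, 75]), ('outR', [814, 98])]
side 1.3 ('inL', [225, 210]) ('outL', [197, 185])
top 1.35 [('inL', [253, 91]), ('inM', [532, 113]), ('inR', [810, 136]), ('outL', [258, 30]), ('outM', [538, 52]), ('outR', [816, 75])]
side 1.35 ('inL', [215, 201]) ('outL', [186, 178])
top 1.4 [('inL', [255, 68]), ('inM', [534, 91]), ('inR', [812, 113]), ('outL', [260, 8]), ('outM', [539, 30]), ('outR', [818, 53])]
side 1.4 ('inL', [204, 193]) ('outL', [175, 172])
top 1.45 [('inL', [257, 46]), ('inM', [536, 68]), ('inR', [814, 91]), ('outL', [262, -14]), ('outM', [541, 8]), ('outR', [820, 31])]
side 1.45 ('inL', [193, 186]) ('outL', [164, 167])
```

View pics/side15.png

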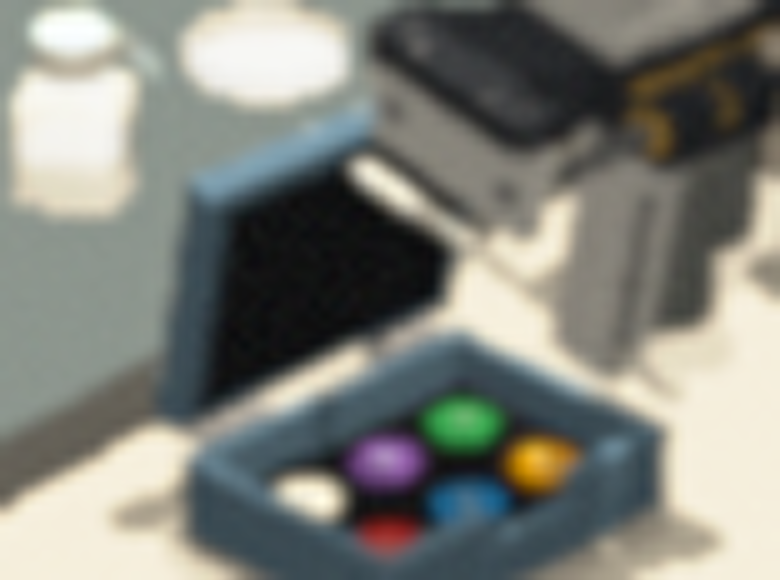

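View pics/top15.png

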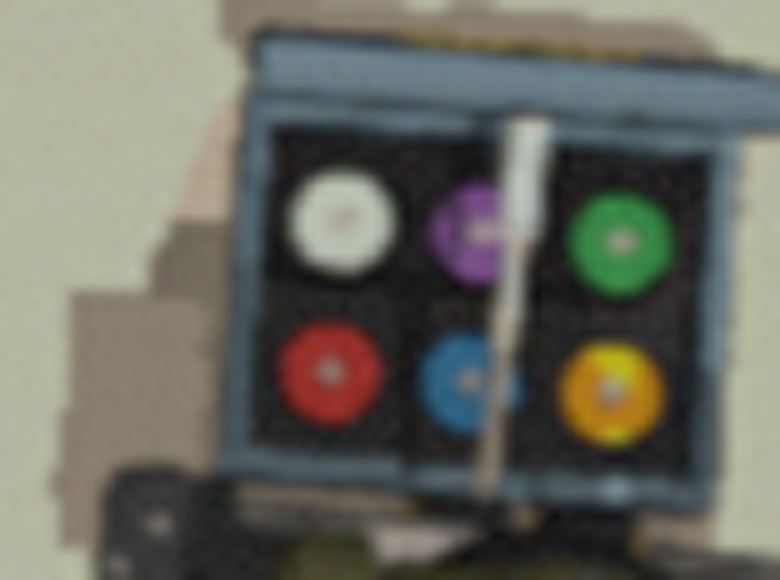

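Request:
{"name": "servo_tool", "arguments": {"commands": [{"dp": [0,0,0.4],"turn": [0,0,0]},{"dp": [0,0,0.9],"turn": [0,0,0]},{"dp": [0,-0.1,1.3],"turn": [0,0,0]},{"dp": [0,-0.1,1.7],"turn": [0,0,0]},{"dp": [0,-0.1,1.7],"turn": [0,0,0]}]}}

```text
clock: 11.93
eef_pos: [525.7, -45.9, 95.1]
eef_rot: [-1.393, 0.001, -1.699]
wrist_force: [-0.4, 0.3, -0.8]
finger_gap: 2.2
```

Request:
{"name": "servo_tool", "arguments": {"commands": [{"dp": [0,0,0],"turn": [0,0,0]},{"dp": [0,0,0],"turn": [0,0,0]},{"dp": [0,0,0],"turn": [0,0,0]},{"dp": [0,0,0],"turn": [0,0,0]},{"dp": [0,0,0],"turn": [0,0,0]}]}}

```text
clock: 12.35
eef_pos: [525.6, -45.9, 95.1]
eef_rot: [-1.393, 0.001, -1.699]
wrist_force: [0.1, 0.4, -0.0]
finger_gap: 2.3
```

Run:
```python
from pr import *
from cell import manip
shoot(manip,16,10,w=(78,58),ref=[595,-30,100])
s=manip.read_state();nxt(s,1.37,10,3.5)
c=load("top16.npz");cv2.imwrite("pics/top16f.png",c["img"][:,:,::-1])
```

```text
side off 283 153 f 10 tcp at [602. 359.]
top off 302 141 f 10 tcp at [472. 586.]
now 12.45 [525.6 -45.9  95.1] dp [-0.1  0.1 -0.7] turn [-0.19 -0.05 -0.04] F [ 0.09 -0.21  0.13] gap 2.64
tip now [638.3 -56.8 117.9] rho 84.9 th 1.381 target TCP [524.9 -45.7  94.9]
```

View pics/side16.png

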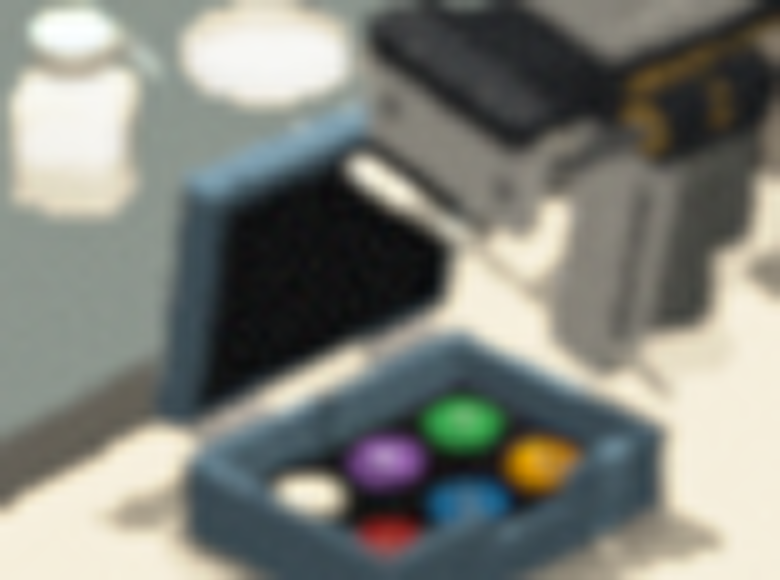

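View pics/top16.png

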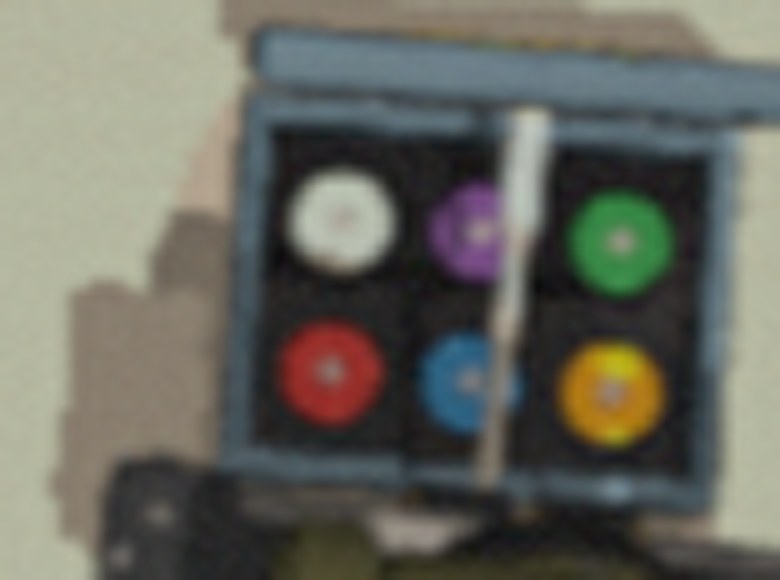

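View pics/top16f.png

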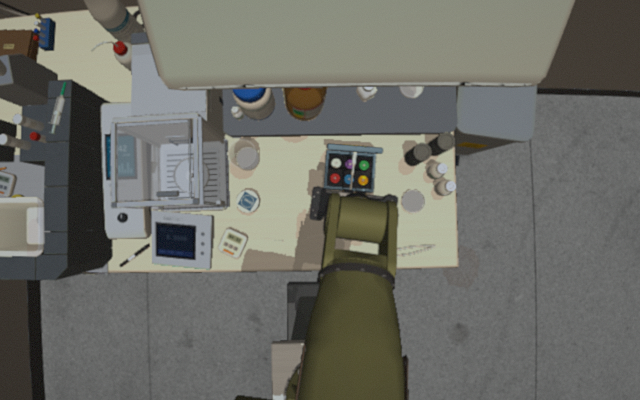

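Run:
```python
from cell import manip
print(manip.sign_off())
```

```text
the job is handed in; nothing more can be done
None
```

The lid is open and standing about 4° short of its balance point, resting on the spatula blade, and the job is handed in. I finished at 12.5 s of the 58 s allowed.

- **How it was done:** I picked the spatula off the dish by its rod and slid the blade about 18 mm into the notch. I then swung the lid up in slow steps with the tip of the blade.
- **Lid angle:** The arm-based estimate is 1.38 rad, and reading the lid edge in the top camera gives about 1.37, against balance at 1.44. At the step before, the side camera read 0.01–0.02 rad lower than the top one. I put the uncertainty at about ±0.02 rad.
- **Holding:** The pose did not change over the last half second. The final push of about 0.1 N is below the noise of the force sensor, so contact rests on the pictures, which show the tip at the underside of the lid.
- **Gripper and bench:** The gripper stayed clear of the case in the pictures. I moved nothing else except the spatula, and the last top picture shows the visible bystanders in place. The arm partly hides the forceps in it.
- **Checks that disagreed:**
  - The blade sagged about 3° in the grip under the first load. I made up for it by pitching the tool nose-up.
  - The finger opening read about 2.3 mm on a 4.4 mm rod, but the grip held.
  - The two cameras disagreed by a few mm, so I checked positions against the gripper.

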